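# Jack up the sagging wall shelf and hold it level

## Task

The left end of the small wall shelf has sagged on its loose bracket. Carry the ratchet jack over and set it on the bench with its saddle centred under the ring-marked steel lift pad at the shelf's front edge, then pump the jack's handle by its rubber grip, letting it come back up between strokes, until the shelf is level. Finish while still holding the grip pressed down, so that the shelf stays level for the screw to go in; lift the shelf with the jack only, never by hand, and leave the mug, the drive enclosure and the screw dispenser where they are.

Things in the scene. Friction and masses are not known exactly. Their poses are not given: they have to be found in the camera images.
- jack: Loose ratchet jack, 0.92 kg. Origin: under its base plate below the column; x towards the toe, z up. Plate 170 x 90 x 8 mm (x -95 to +75). Column 34 (x) by 36 mm (y), up to 165 mm: take it from above by the two sides 36 mm apart in y, in its top 40 mm. Ears (x -51 to -17, z to 113 mm) hold the handle, which points to -x. Unloaded, over 12 N on the grip tips the jack back.
- saddle: The jack's saddle: rubber disc 36 mm across on the end of a 20 mm wide toe (15 mm thick with the disc, reaching 66 mm from the column's axis). Origin: centre of its top face, 48 mm along +x of the jack's origin; 84 mm above the bench while the rack is down.
- grip: Rubber grip of the pump handle, 70 x 30 x 18 mm. Origin: middle of its upper face, x along the handle to the column, z normal to the face. The handle turns on a cross pin at jack x -35.7, z 85 mm; the grip's origin is 110 mm out from the pin along the handle and 9 mm above the handle's centre line: 140 mm above the bench at rest, 46 mm at the bottom of the stroke.
- handle (a joint): Pump handle angle, rad: 0 = at rest, grip end 0.44 rad above level; 0.88 = bottom of the stroke, 0.44 rad below level. A spring lifts it back when let up. Pressing the grip takes 2 to 7 N, more towards the bottom and under load.
- rack (a joint): Rise of toe and saddle, m (0 to 0.042, starts at 0). The first 0.11 rad of a stroke is play; a full stroke raises the saddle 17.8 mm, and once the handle is fully up again a pawl holds it 6 mm lower: each full stroke gains 12 mm, and the last millimetres stay only while the handle is held down. Two or three strokes reach level; the last may be a part stroke.
- lift_pad: The marked lift point: steel tab 44 mm wide, 4 mm thick, sticking out 46 mm in front of the shelf's front edge near its left end, a raised ring (28 mm across) on top. Origin: on its flat underside below the ring's centre; x away from the robot, square to the shelf's front edge, y left along the shelf. 92 to 106 mm above the bench at the start; rises 13 mm to level.
- shelf (a joint): Shelf tilt about its right bracket's screw (330 mm from the pad), rad: 0 = left end sagged, 0.040 = level; there the loose screw meets the end of its slot, the shelf stops and the handle goes firm. Board of grey melamine 445 x 160 x 18 mm, three orange drives in a rack (85 mm above the board) on its right half, 190 mm or more from the pad. About 11 N rests on the saddle.
- frame: The fixed steel uprights, rails and brackets behind the shelf, with the shelf and all it carries. Origin: below the lift pad's ring, 1 to 15 mm above the bench; x away from the robot, square to the shelf's front edge, which lies 24 mm along x.
- mug: Bystander: white mug, 82 mm across, 90 mm tall, with screwdrivers to 170 mm. Origin: centre of its underside.
- enclosure: Bystander: aluminium drive enclosure 130 x 90 x 33 mm lying flat. Origin: centre of its underside.
- dispenser: Bystander: clear plastic push dispenser with tiny screws, 54 mm across, 80 mm tall. Origin: centre of its underside.

How it is judged:
By the outcome, as a careful person would: the job done as asked, in the order asked, and still so for the second after the job is handed in, while the arm keeps its last pose, push and grip.
It also fails if it takes over 58 s, if anything falls off the work surface, if the arm or the gripper's body presses on something with over 40 N, if the wrist force passes 120 N, or if a joint passes its speed limit or range.

## Robot

A 6-joint arm with a two-finger parallel gripper is mounted at the origin on the work surface. World frame = base frame: x ahead of the robot, y to its left, z up, the work surface at z = 0. Lengths are in mm, angles in rad, forces in N, time in s.
With the tool pointing down it reaches from about 400 to 925 mm from the base axis. Payload 12.5 kg.
Tool frame: the origin (TCP) lies at the very end of the fingers, on their centre line; the grasp point (between the pads) lies 19 mm behind it (env.grip_point_offset is the distance from the TCP to the grasp point, in mm); z points along the fingers, y is the direction in which the jaws open and shut (so a half turn about z gives the same grasp; the last joint's range is limited). The gripper opens to 95 mm and grips with 3 to 60 N. Pads are 20 mm wide; open, the fingers measure 119 mm over their backs; the gripper's body (75 mm by 180 mm) begins 59 mm behind the grasp point.
Start: joints at [-1.209, 0.491, 1.559, -0, 1.092, -0.106], TCP at [281.853, -557.861, 185.461] pointing down, gripper open.
Joint ranges: [-3.1, 3.1], [-0.84, 2.19], [0.05, 2.79], [-1.13, 4.28], [0.06, 2.93], [-2.69, 2.69]. Speed limits (rad/s): [2.22, 2.22, 2.79, 3.14, 3.14, 3.14].

## Interface

Orientations are given as [roll, pitch, yaw] about the fixed x, y, z axes, in that order (R = Rz(yaw) Ry(pitch) Rx(roll)).
In Python, from cell import env gives the robot as it stands.
- The arm moves only by the tool drive_tool, never from a script. Its argument "commands" is a list of rows, each an object of numbers: "dx", "dy", "dz": the shift along the world's x, y, z in mm; "yaw": the turn about the world's z in degrees. In form: [{"dx": .., "dy": .., "dz": .., "yaw": ..}, ...]. A call has 1 to 5 rows; each row shifts and turns the commanded pose from where the row before left it; what a row does not reach is not made up. A row lasts 1/12 s, in which the tool goes at most 41.7 mm and 7.16 degrees, less where a joint would pass 70% of its speed; a pose out of reach is approached as far as the arm can. A call with a gripper value outside its range is refused whole. "grip" is the opening, from 0 (shut) to 1 (fully open), set as the call begins (left out, the last holds). The fingers move at their own pace and stop on an object; the grip force is fixed at half the most. Time passes only in rows, so rows that do not move let the fingers close. It gives the time, the measured TCP pose, the force and the opening at its end, in the units of the state.
- env.state(): the state, without advancing time (a new reading comes with each control period).
- env.read_camera(name): name is "scene" or "top" or "wrist"; returns the picture (400x640x3 uint8, red, green, blue); there is no depth.
- env.calibration(name): a dict with "intrinsics" (3x3 intrinsics, pixels), "rvec" (rotation vector, rad) and "tvec" (3), from world to camera coordinates, as OpenCV has them. Camera axes: x right, y down, z forward; pixel columns grow to the right and rows downward; lengths in mm; the calibration is good to about 2 mm. A picture is of the moment at which its call begins: read the wrist's pose just before it. calibration takes no time and is no camera call; for the wrist camera it gives the pose at the moment of the call.
- env.job_done(): hands the job in, once; it reports no verdict.
Trained networks look in the newest picture that a camera, given by its name, has taken for a name from the list of things; names that differ only in an ending like _2 or _b are one class to them, and where a whole thing is asked for, a point or a joint stands for the part that bears it (a point fixed in the world has none). Each returns a list of dicts, best first, with "conf" (0 to 1); they miss things now and then, are a little off and sometimes report something else, mostly with a low value. They report only what shows in the picture. A call takes as long as a camera call.
- env.trace(query, camera): "pixels" (400x640 bool, what is visible of it) and "pixel" ([column, row] in pixels, amid what is visible of it).
- env.place_of(query, camera): "pixel" ([column, row] in pixels: a listed point, or the origin of a listed thing).
The state is a dict: "t": time; "joints": joint angles; "qvel": joint speeds; "tau": joint torques, N m; "eef_pos": TCP position; "tcp_rot": TCP orientation; "ft_force": force on the tool from outside, world axes, zero at the start; "moment": the same for the moment, N m; "opening": opening from 0.0 (shut) to 1.0 (fully open).
Only numpy, scipy, OpenCV 4.12 (cv2) and the standard library are available. Lean on these libraries where they do the work, as an engineer would, in place of code of your own. Each camera call takes 0.05 s, during which the arm holds its last target.

## Working session

There is one attempt and no reset: what is moved stays moved. The work goes in short steps, Python scripts to look and compute and a tool call to move; the robot and the scene stay as the last step left them, time stands still between calls to the robot, and variables do not carry over. Pictures are saved under pics/ and viewed, and the job is handed in when it is done.

Besides the shell and the picture viewer there is one more tool, called after ">>>" as name(argument=value, ...) on one line, values as JSON. drive_tool: Moves the arm, as the interface text tells. Its arguments: {"type":"object","properties":{"commands":{"type":"array"},"grip":{"type":"number"}},"required":["commands"]}

```bash
ls; mkdir -p pics; cat > h.py <<'E'
from cell import env
import numpy as np, cv2
def P(c):
    k=env.calibration(c); R=cv2.Rodrigues(np.array(k['rvec'],float))[0]; t=np.array(k['tvec'],float).reshape(3,1)
    return np.array(k['intrinsics'],float),R,t
def proj(c,X):
    K,R,t=P(c); p=K@(R@np.array(X,float).reshape(3,1)+t); return (p[:2]/p[2]).ravel()
def ray(c,px,cal=None):
    K,R,t=cal or P(c); d=R.T@np.linalg.inv(K)@np.array([px[0],px[1],1.]); return (-R.T@t).ravel(), d/np.linalg.norm(d)
def atz(c,px,z,cal=None):
    o,d=ray(c,px,cal); return o+d*(z-o[2])/d[2]
def tri(rays):
    A=np.zeros((3,3));b=np.zeros(3)
    for o,d in rays:
        M=np.eye(3)-np.outer(d,d);A+=M;b+=M@o
    X=np.linalg.solve(A,b); return X,[np.linalg.norm((np.eye(3)-np.outer(d,d))@(X-o)) for o,d in rays]
def save(c,n):
    im=env.read_camera(c); cv2.imwrite('pics/'+n+'.png',im[:,:,::-1]); return im
E
python3 - <<'E'
from h import *
np.set_printoptions(precision=1,suppress=True)
for c in ('scene','top','wrist'):
    save(c,c+'0')
    K,R,t=P(c); print(c,(-R.T@t).ravel(),R[2],K[0,0])
R={}
for q in ['jack','saddle','grip','lift_pad','frame','mug','enclosure','dispenser']:
    for c in ('scene','top'):
        r=env.place_of(q,c); print(q,c,[(np.array(a['pixel']).round(1),round(a['conf'],2)) for a in r[:3]])
        if r: R[q,c]=r[0]['pixel']
    if (q,'scene') in R and (q,'top') in R: print(q,tri([ray(c,R[q,c]) for c in ('scene','top')]))
print(env.state())
E
```

```text
pics
scene [1322.8 -194.5  956.5] [-0.7  0.2 -0.7] 410.3882494541906
top [ 404.4   20.7 1528.6] [ 0.1 -0.  -1. ] 496.8381840986478
wrist [ 345.4 -524.7  384.2] [-0.2 -0.1 -1. ] 336.2555461681669
jack scene [(array([256.8, 240.3]), 0.84)]
jack top [(array([362.7, 198. ]), 0.63)]
jack (array([ 560.5, -154.4,   21.2]), [np.float64(1.835009422828842), np.float64(1.835009422828897)])
saddle scene [(array([255.7, 238.1]), 0.53)]
saddle top [(array([369.9, 180.9]), 0.46)]
saddle (array([ 604.7, -163.8,   87.2]), [np.float64(3.4297680191080997), np.float64(3.429768019108127)])
grip scene [(array([246.5, 179.5]), 0.52)]
grip top [(array([369.7, 240.6]), 0.59)]
grip (array([ 428.9, -153.4,  143.4]), [np.float64(2.142651800585196), np.float64(2.1426518005852007)])
lift_pad scene [(array([378. , 223.7]), 0.6)]
lift_pad top []
frame scene [(array([379.3, 247.4]), 0.76)]
frame top [(array([254.2, 169.6]), 0.91), (array([170.2, 183. ]), 0.47)]
frame (array([657.8, 184.7,  -8. ]), [np.float64(3.646102125973791), np.float64(3.646102125973719)])
mug scene [(array([451.1, 216.4]), 0.58), (array([253.8,
[... 301 characters left out ...]
0.58)]
enclosure (array([428.5, 400.7,   7.3]), [np.float64(0.0978422898450851), np.float64(0.09784228984511613)])
dispenser scene [(array([178.1, 252.1]), 0.66), (array([378.8, 247.9]), 0.17)]
dispenser top [(array([434.3, 205.1]), 0.56)]
dispenser (array([ 537.2, -376.6,   13.4]), [np.float64(2.906090427671042), np.float64(2.9060904276712205)])
{'t': 0.95, 'joints': array([-1.2,  0.5,  1.6,  0. ,  1.1, -0.1]), 'qvel': array([-0., -0.,  0.,  0., -0.,  0.]), 'tau': array([ -0. , -61.2, -25.8,   0.1,   0. ,  -0. ]), 'eef_pos': array([ 281.9, -557.9,  185.5]), 'tcp_rot': array([ 3.1, -0. ,  0.5]), 'ft_force': array([0.6, 0.9, 0.6]), 'moment': array([0., 0., 0.]), 'opening': 0.9997614329369853}
```

View pics/scene0.png

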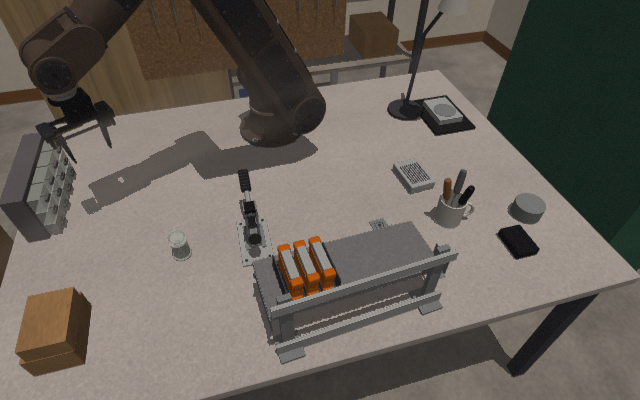

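View pics/top0.png

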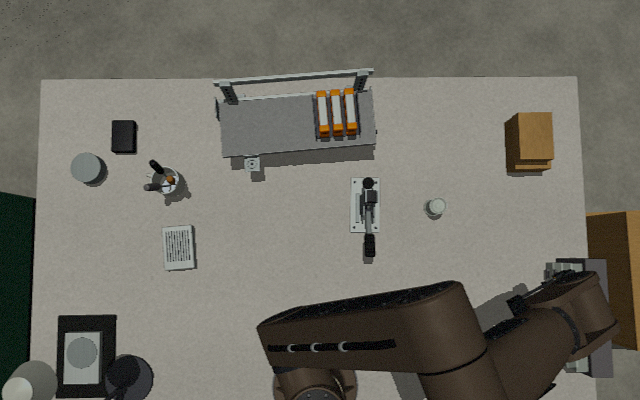

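```bash
python3 - <<'E'
from h import *
print(env.state()['tcp_rot'])
a=cv2.imread('pics/top0.png')[110:270,200:440]; b=cv2.imread('pics/scene0.png')[130:280,200:440]
cv2.imwrite('pics/c0.png',np.vstack([cv2.resize(a[:,:],None,fx=3,fy=3,interpolation=2)[:,:720][:300] if 0 else cv2.resize(a,(480,320),interpolation=2),cv2.resize(b,(480,280),interpolation=2)])[:600])
cv2.imwrite('pics/c1.png',cv2.resize(cv2.imread('pics/top0.png')[130:280,200:400],None,fx=4,fy=4,interpolation=2))
E
```

```text
[ 3.14148505e+00 -4.51692886e-06  4.67766560e-01]
```

View pics/c1.png

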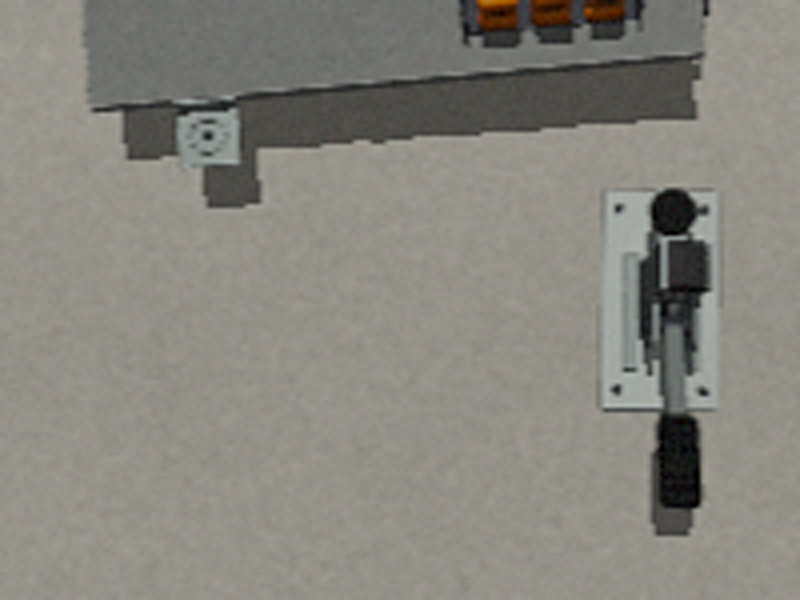

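The top view shows the jack plate with corners at about full px (350.5,177)–(379.8,232.5). The pad ring is at about (251.8,163.8), and the shelf front edge runs (223,157)→(376,144). The mug is at about (163,180), well left of the pad.

```bash
python3 - <<'E'
from h import *
np.set_printoptions(precision=1,suppress=True)
f=lambda u,v:(200+u/4-.375,130+v/4-.375)
C=[atz('top',f(*p),8) for p in [(602,188),(719,188),(719,410),(602,410)]]
for c in C: print(c)
print('yaws',[np.degrees(np.arctan2(*(a-b)[[1,0]])) for a,b in [(C[0],C[3]),(C[1],C[2])]], [np.linalg.norm(C[i]-C[i-1]) for i in range(4)])
cols=sum(C)/4; print('centre',cols)
# column top
print('coltop',[atz('top',f(*p),165) for p in [(668,242),(710,242),(710,291),(668,291)]], 'sad',atz('top',f(672,212),84),'grip',atz('top',f(679,462),140))
for z in (96,103,110): print('ring',z,atz('top',f(207,135),z))
r=env.place_of('lift_pad','scene')[0]['pixel'];print(tri([ray('scene',r),ray('top',f(207,135))]))
# pad corners
print([atz('top',f(*p),104) for p in [(178,112),(239,112),(239,164),(180,164)]])
# shelf edge top: left z ~ ?, right
for zl,zr in ((118,132),(125,140)):
  a=atz('top',f(93,108),zl);b=atz('top',f(705,57),zr);print(a,b,np.linalg.norm(a-b),np.degrees(np.arctan2(*(a-b)[[1,0]]))-90)
for q in ['jack','lift_pad','shelf','mug','dispenser']:
  for c in('scene','top'):
    for a in env.trace(q,c)[:1]:
      ys,xs=np.nonzero(a['pixels']);print(q,c,a['conf'],a['pixel'],xs.min(),xs.max(),ys.min(),ys.max())
a=cv2.imread('pics/scene0.png')[150:290,220:420]
cv2.imwrite('pics/c2.png',cv2.resize(a,None,fx=4,fy=4,interpolation=2))
E
```

```text
[ 629.  -116.5    8. ]
[ 628.1 -207.2    8. ]
[ 456.5 -203.     8. ]
[ 457.5 -113.3    8. ]
yaws [np.float64(-1.0835055841685113), np.float64(-1.3921923813011814)] [np.float64(171.540639097669), np.float64(90.69886281655081), np.float64(171.72295438467955), np.float64(89.77227939773303)]
centre [ 542.8 -160.     8. ]
coltop [array([ 567.7, -147.4,  165. ]), array([ 567.4, -176.5,  165. ]), array([ 533.3, -175.7,  165. ]), array([ 533.6, -146.6,  165. ])] sad [ 599.5 -160.8   84. ] grip [ 416.  -154.8  140. ]
ring 96 [657.8 178.6  96. ]
ring 103 [656.6 177.8 103. ]
ring 110 [655.4 177.  110. ]
(array([656.1, 175.4, 100.1]), [np.float64(2.883162416819962), np.float64(2.883162416819897)])
[array([673.5, 198.7, 104. ]), array([673.1, 154.5, 104. ]), array([635. , 154.6, 104. ]), array([635.4, 197.2, 104. ])]
[674.3 257.7 118. ] [ 704.6 -180.9  132. ] 439.86492534362253 3.9457298471982227
[673.  256.5 125. ] [ 702.8 -179.7  140. ] 437.5477681294808 3.9170762449331136
jack scene 0.87 [249.6, 228.7] 237 272 170 266
jack top 0.83 [364.2, 208.5] 349 379 176 257
lift_pad scene 0.62 [378.7, 223.6] 370 390 219 229
lift_pad top 0.49 [251.8, 161.9] 243 259 154 172
shelf scene 0.96 [336.2, 261.9] 253 432 219 314
shelf top 0.93 [294.6, 125.0] 218 375 88 171
mug scene 0.94 [454.6, 200.4] 435 474 170 228
mug top 0.91 [162.9, 180.9] 143 185 160 195
dispenser scene 0.57 [177.0, 243.8] 167 191 229 260
dispenser top 0.84 [433.9, 207.3] 423 446 197 214
```

View pics/c2.png

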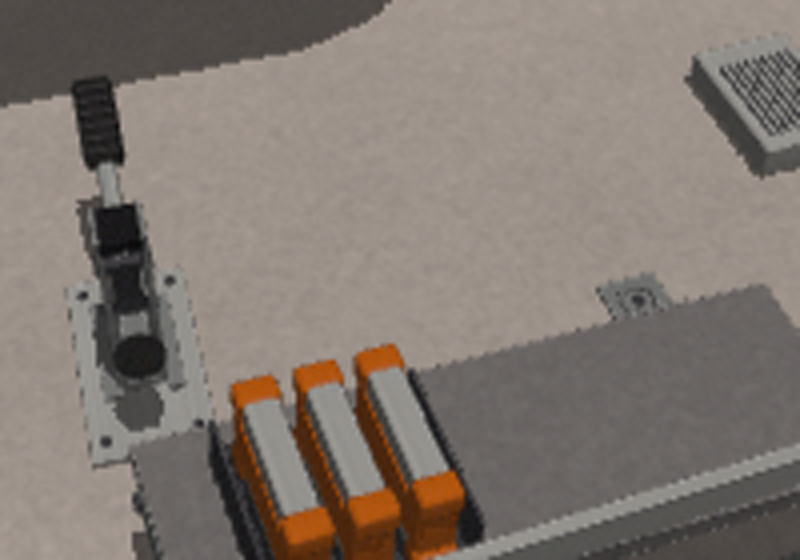

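The jack is at about (551.5,-161) with yaw about -1.2°. The pad ring is at about (656,177), with frame yaw about +3.9°. I'm moving above the jack now.

>>> drive_tool(commands=[{"dx":10,"dy":15,"dz":10,"yaw":-2},{"dx":19,"dy":28,"dz":10,"yaw":-2},{"dx":19,"dy":28,"dz":10,"yaw":-2},{"dx":19,"dy":28,"dz":10,"yaw":-2},{"dx":19,"dy":28,"dz":10,"yaw":-2}])

```text
t: 1.92
eef_pos: [368.4, -429.5, 235.9]
tcp_rot: [3.141, -0.0, 0.291]
ft_force: [-0.0, 0.2, -0.1]
opening: 0.999
```

>>> drive_tool(commands=[{"dx":19,"dy":28,"dz":0,"yaw":-2},{"dx":19,"dy":28,"dz":0,"yaw":-2},{"dx":19,"dy":28,"dz":0,"yaw":-2},{"dx":19,"dy":28,"dz":0,"yaw":-2},{"dx":19,"dy":28,"dz":0,"yaw":-2}])

```text
t: 2.33
eef_pos: [463.5, -289.4, 235.7]
tcp_rot: [3.141, -0.0, 0.117]
ft_force: [-0.8, 0.3, -0.1]
opening: 1.0
```

>>> drive_tool(commands=[{"dx":19,"dy":28,"dz":0,"yaw":-2},{"dx":19,"dy":28,"dz":0,"yaw":-2},{"dx":19,"dy":28,"dz":0,"yaw":-2},{"dx":19,"dy":28,"dz":0,"yaw":-2},{"dx":0,"dy":0,"dz":0,"yaw":0}])

```text
t: 2.75
eef_pos: [541.1, -174.8, 235.5]
tcp_rot: [-3.141, -0.001, -0.019]
ft_force: [0.2, -0.3, 0.1]
opening: 1.0
```

```bash
python3 - <<'E'
from h import *
np.set_printoptions(precision=1,suppress=True)
print(env.state()['eef_pos'])
cal=P('wrist'); save('wrist','w1'); np.savez('w1.npz',*cal)
print((-cal[1].T@cal[2]).ravel(),cal[1][2])
R={}
for q in ['jack','saddle','grip']:
    r=env.place_of(q,'wrist'); print(q,[(np.array(a['pixel']).round(1),round(a['conf'],2)) for a in r[:2]])
    z={'jack':0,'saddle':84,'grip':140}[q]
    if r: print(atz('wrist',r[0]['pixel'],z,cal))
E
```

```text
[ 541.1 -174.8  235.5]
[ 612.1 -175.4  434.8] [-0.3  0.  -1. ]
jack [(array([304.8, 164.9]), 0.79)]
[ 551.8 -158.6    0. ]
saddle [(array([302.8, 127.6]), 0.85)]
[ 601.5 -160.9   84. ]
grip [(array([297.6, 312.8]), 0.61)]
[ 424.6 -152.8  140. ]
```

View pics/w1.png

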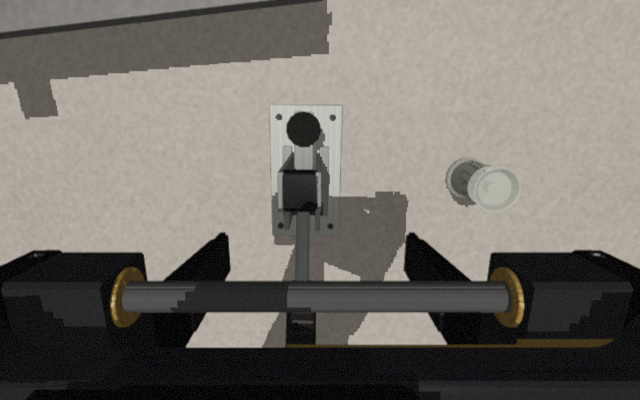

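The wrist view shows the plate (270–342, 105–235), the saddle at about (303,128), the column top at about (282–318, 170–211), and the dispenser at about (493,188), clear of the fingers.

```bash
python3 - <<'E'
from h import *
np.set_printoptions(precision=1,suppress=True)
d=np.load('w1.npz');cal=(d['arr_0'],d['arr_1'],d['arr_2'])
f=lambda u,v:(200+u/4-.375,130+v/4-.375)
for p in [(282,170.5),(318,170.5),(318,211),(282,211)]: print(atz('wrist',p,165,cal))
print(tri([ray('wrist',(300,190.7),cal),ray('top',f(689,266.5))]))
print('sad',tri([ray('wrist',(303,128),cal),ray('top',f(672,212))]))
for p in [(270.5,105),(341.5,104.5),(342,236)]: print('plate',atz('wrist',p,8,cal))
a=cv2.imread('pics/w1.png')[90:250,220:380]
cv2.imwrite('pics/c3.png',cv2.resize(a,(600,600),interpolation=2))
E
```

```text
[ 570.5 -146.5  165. ]
[ 569.9 -175.5  165. ]
[ 535.9 -174.9  165. ]
[ 536.5 -144.9  165. ]
(array([ 551.7, -161.2,  159.4]), [np.float64(1.242150500626979), np.float64(1.24215050062686)])
sad (array([ 600.6, -161.2,   78.4]), [np.float64(0.45594767142074033), np.float64(0.455947671420527)])
plate [ 626.7 -119.2    8. ]
plate [ 625.7 -205.6    8. ]
plate [ 456.1 -206.3    8. ]
```

View pics/c3.png

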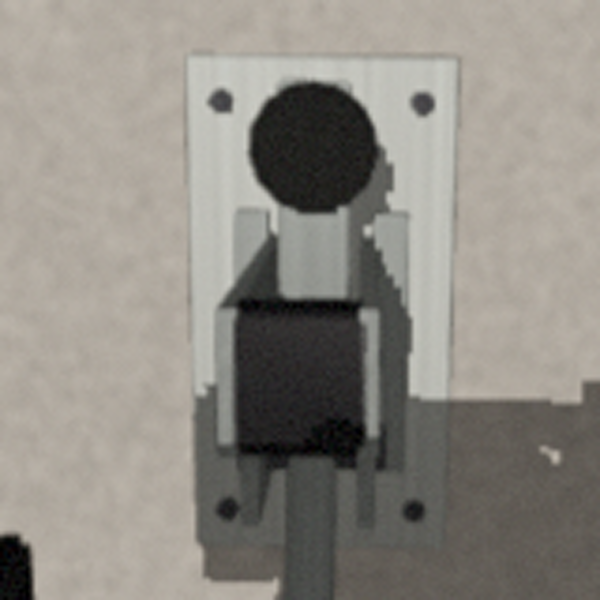

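>>> drive_tool(commands=[{"dx":6,"dy":7,"dz":0},{"dx":5,"dy":7,"dz":-5},{"dz":-20},{"dz":-25},{"dz":-25}], grip=1)

```text
invalid input
```

>>> drive_tool(commands=[{"dz":-15},{"dz":-12},{"dz":-4},{"dz":0}])

```text
invalid input
```

>>> drive_tool(commands=[{"dz":0},{"dz":0},{"dz":0},{"dz":0},{"dz":0}], grip=0)

```text
invalid input
```

>>> drive_tool(commands=[{"dz":0},{"dz":0},{"dz":0},{"dz":0},{"dz":0}], grip=0)

```text
invalid input
```

>>> drive_tool(commands=[{"dx":6,"dy":7,"dz":0,"yaw":0},{"dx":5,"dy":7,"dz":-5,"yaw":0},{"dx":0,"dy":0,"dz":-20,"yaw":0},{"dx":0,"dy":0,"dz":-25,"yaw":0},{"dx":0,"dy":0,"dz":-20,"yaw":0}])

```text
t: 3.37
eef_pos: [549.7, -164.7, 164.0]
tcp_rot: [-3.142, 0.0, -0.021]
ft_force: [0.4, -0.1, -0.1]
opening: 1.001
```

>>> drive_tool(commands=[{"dx":1,"dy":2,"dz":-12,"yaw":0},{"dx":0,"dy":0,"dz":-12,"yaw":0},{"dx":0,"dy":0,"dz":-4,"yaw":0},{"dx":0,"dy":0,"dz":0,"yaw":0},{"dx":0,"dy":0,"dz":0,"yaw":0}])

```text
t: 3.78
eef_pos: [551.1, -163.0, 137.7]
tcp_rot: [3.141, -0.0, -0.021]
ft_force: [0.1, -0.7, -0.1]
opening: 1.001
```

>>> drive_tool(commands=[{"dx":0,"dy":2,"dz":-4,"yaw":0},{"dx":0,"dy":0,"dz":-4,"yaw":0},{"dx":0,"dy":0,"dz":0,"yaw":0}])

```text
t: 4.03
eef_pos: [550.7, -160.7, 129.1]
tcp_rot: [-3.142, 0.0, -0.021]
ft_force: [-0.6, 0.6, -0.5]
opening: 1.001
```

>>> drive_tool(commands=[{"dx":0,"dy":0,"dz":0,"yaw":0},{"dx":0,"dy":0,"dz":0,"yaw":0},{"dx":0,"dy":0,"dz":0,"yaw":0},{"dx":0,"dy":0,"dz":0,"yaw":0},{"dx":0,"dy":0,"dz":0,"yaw":0}], grip=0)

```text
t: 4.45
eef_pos: [550.9, -160.9, 129.6]
tcp_rot: [3.141, -0.0, -0.021]
ft_force: [0.6, 0.4, 0.2]
opening: 0.709
```

>>> drive_tool(commands=[{"dx":0,"dy":0,"dz":0,"yaw":0},{"dx":0,"dy":0,"dz":0,"yaw":0},{"dx":0,"dy":0,"dz":0,"yaw":0},{"dx":0,"dy":0,"dz":0,"yaw":0},{"dx":0,"dy":0,"dz":0,"yaw":0}], grip=0)

```text
t: 4.87
eef_pos: [550.8, -160.7, 129.4]
tcp_rot: [-3.141, 0.0, -0.021]
ft_force: [0.1, 1.3, -0.9]
opening: 0.373
```

Opening 0.373 matches the 36 mm column, so the grasp holds. Next I lift and carry to a staging point in front of the pad.

>>> drive_tool(commands=[{"dx":0,"dy":0,"dz":2,"yaw":0},{"dx":0,"dy":0,"dz":6,"yaw":0},{"dx":0,"dy":0,"dz":10,"yaw":0},{"dx":0,"dy":5,"dz":10,"yaw":0},{"dx":-2,"dy":12,"dz":2,"yaw":0}], grip=0)

```text
t: 5.28
eef_pos: [549.8, -144.6, 161.5]
tcp_rot: [3.14, -0.003, -0.022]
ft_force: [0.5, 0.4, -8.7]
opening: 0.376
```

>>> drive_tool(commands=[{"dx":-2,"dy":20,"dz":0,"yaw":0.5},{"dx":-2,"dy":26,"dz":0,"yaw":0.5},{"dx":-2,"dy":26,"dz":0,"yaw":0.5},{"dx":-2,"dy":26,"dz":0,"yaw":0.5},{"dx":-2,"dy":26,"dz":0,"yaw":0.5}])

```text
t: 5.7
eef_pos: [538.1, -17.8, 159.9]
tcp_rot: [-3.141, -0.0, 0.023]
ft_force: [0.9, 0.0, -9.2]
opening: 0.373
```

>>> drive_tool(commands=[{"dx":-2,"dy":26,"dz":0,"yaw":0.5},{"dx":-2,"dy":26,"dz":0,"yaw":0.5},{"dx":-2,"dy":26,"dz":0,"yaw":0.5},{"dx":-2,"dy":26,"dz":0,"yaw":0.5},{"dx":-2,"dy":26,"dz":0,"yaw":0.5}])

```text
t: 6.12
eef_pos: [527.9, 112.2, 159.9]
tcp_rot: [-3.141, -0.0, 0.067]
ft_force: [0.5, -0.8, -8.9]
opening: 0.374
```

>>> drive_tool(commands=[{"dx":-2,"dy":26,"dz":0,"yaw":0},{"dx":-2,"dy":18,"dz":0,"yaw":0},{"dx":0,"dy":8,"dz":0,"yaw":0},{"dx":0,"dy":0,"dz":0,"yaw":0},{"dx":0,"dy":0,"dz":0,"yaw":0}])

```text
t: 6.53
eef_pos: [524.5, 162.5, 159.6]
tcp_rot: [3.141, -0.0, 0.068]
ft_force: [-0.2, -0.3, -8.9]
opening: 0.376
```

```bash
python3 - <<'E'
from h import *
np.set_printoptions(precision=1,suppress=True)
print(env.state()['eef_pos'])
cal=P('wrist'); save('wrist','w2'); np.savez('w2.npz',*cal); save('top','t2'); save('scene','s2')
print((-cal[1].T@cal[2]).ravel())
R={}
for q in ['lift_pad','saddle','jack','grip','frame']:
  for c in ('wrist','top','scene'):
    r=env.place_of(q,c); print(q,c,[(np.array(a['pixel']).round(1),round(a['conf'],2)) for a in r[:2]])
    if r: R[q,c]=r[0]['pixel']
  k=[c for c in ('wrist','top','scene') if (q,c) in R]
  for i in range(len(k)):
    for j in range(i): print(q,k[j],k[i],tri([ray(k[j],R[q,k[j]]),ray(k[i],R[q,k[i]])]))
E
```

```text
[524.5 162.5 159.6]
[595.5 168.3 358.9]
lift_pad wrist [(array([308.6,  26.4]), 0.94)]
lift_pad top [(array([253.2, 162.2]), 0.75)]
lift_pad scene []
lift_pad wrist top (array([671.6, 179.4,  35.3]), [np.float64(0.6116421986965234), np.float64(0.6116421986963412)])
saddle wrist [(array([316.3, 148.5]), 0.85)]
saddle top []
saddle scene [(array([365.4, 199.7]), 0.61)]
saddle wrist scene (array([573.3, 165.5, 115.1]), [np.float64(0.703792769034915), np.float64(0.7037927690349188)])
jack wrist [(array([315.4, 185.5]), 0.62)]
jack top [(array([179., 247.]), 0.53)]
jack scene [(array([356.7, 208.3]), 0.91)]
jack wrist top (array([504.7, 239.5, 368.7]), [np.float64(116.3052697933678), np.float64(116.30526979336769)])
jack wrist scene (array([528.9, 162.7,  33.3]), [np.float64(2.0147698249258577), np.float64(2.014769824925917)])
jack top scene (array([ 403.9,  326.2, -101.9]), [np.float64(107.28118196733271), np.float64(107.28118196733274)])
grip wrist []
grip top [(array([431.7, 208. ]), 0.48)]
grip scene [(array([344. , 148.2]), 0.54)]
grip top scene (array([577.4, -98.2, 426.9]), [np.float64(178.55606941493957), np.float64(178.55606941493966)])
frame wrist [(array([309.8,  52.4]), 0.89)]
frame top [(array([254.2, 169.3]), 0.77), (array([171.6, 182.7]), 0.38)]
frame scene [(array([380.3, 250.8]), 0.67), (array([378. , 225.8]), 0.52)]
frame wrist top (array([652. , 177.9,  24.6]), [np.float64(0.059174195881686834), np.float64(0.05917419588146034)])
frame wrist scene (array([661.8, 184.8, -18.6]), [np.float64(6.198837281606544), np.float64(6.198837281606441)])
frame top scene (array([661.2, 187. , -21. ]), [np.float64(4.648129622741759), np.float64(4.648129622741711)])
```

View pics/w2.png

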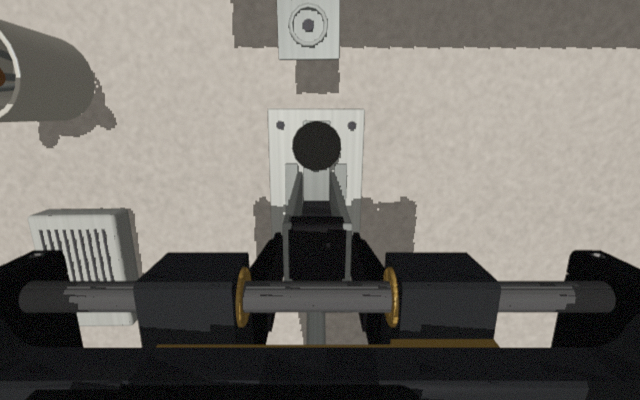

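```bash
python3 - <<'E'
from h import *
a=cv2.imread('pics/w2.png')[0:160,250:410]
cv2.imwrite('pics/c4.png',cv2.resize(a,(600,600),interpolation=2))
a=cv2.imread('pics/t2.png')[140:200,220:300]
cv2.imwrite('pics/c5.png',cv2.resize(a,(800,600),interpolation=2))
E
```

```text
(no output)
```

View pics/c4.png

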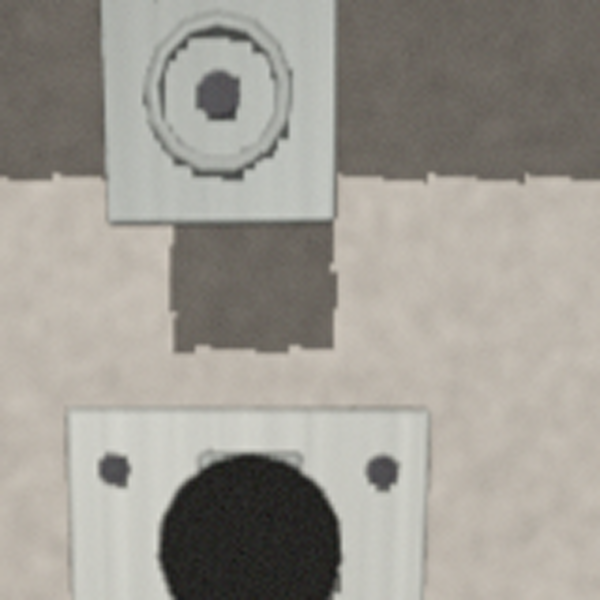

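View pics/c5.png

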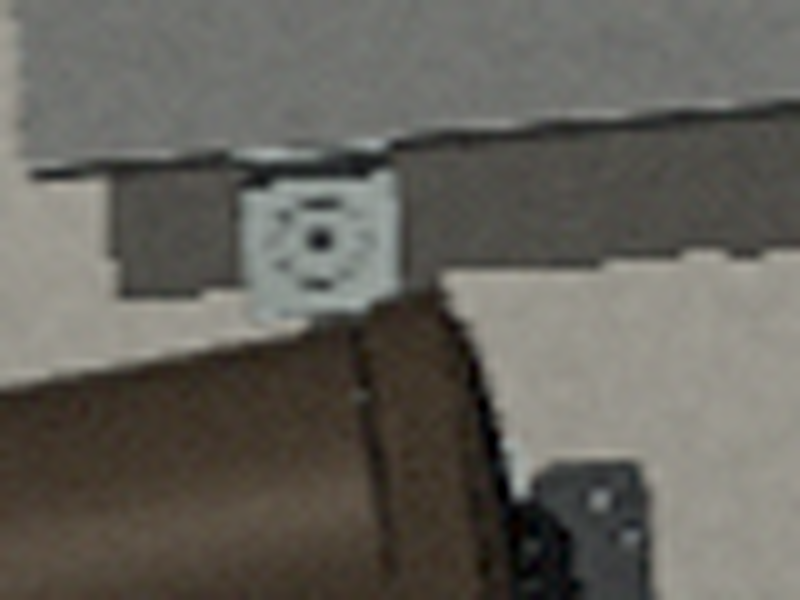

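```bash
python3 - <<'E'
from h import *
np.set_printoptions(precision=1,suppress=True)
d=np.load('w2.npz');cal=(d['arr_0'],d['arr_1'],d['arr_2'])
rw=(307.8,24.4); rt=(251.4,163.3)
print(tri([ray('wrist',rw,cal),ray('top',rt)]))
for z in (95,100,105,110):
  a=atz('wrist',(278.7,58.6),z,cal);b=atz('wrist',(338.7,58.3),z,cal)
  print(z,'ringw',atz('wrist',rw,z,cal),'ringt',atz('top',rt,z),'width',np.linalg.norm(a-b),np.degrees(np.arctan2(*(a-b)[[1,0]]))-90,'front->ring',atz('wrist',rw,z,cal)-(a+b)/2)
print('sad',atz('wrist',(316.3,145.5),114.5,cal))
E
```

```text
(array([658.7, 178.9,  92.1]), [np.float64(0.02255670043188468), np.float64(0.02255670043193084)])
95 ringw [658.  178.8  95. ] ringt [658.2 178.6  95. ] width 43.680615265576584 4.1808533875151 front->ring [22.4  2.   0. ]
100 ringw [656.8 178.6 100. ] ringt [657.4 178.1 100. ] width 42.85296364963914 4.180853387515171 front->ring [21.9  2.   0. ]
105 ringw [655.7 178.4 105. ] ringt [656.5 177.5 105. ] width 42.025312033701695 4.1808533875151 front->ring [21.5  2.   0. ]
110 ringw [654.5 178.2 110. ] ringt [655.6 177.  110. ] width 41.197660417764254 4.180853387515029 front->ring [21.1  1.9  0. ]
sad [575.2 167.1 114.5]
```

>>> drive_tool(commands=[{"dx":5,"dy":1,"dz":-8,"yaw":0},{"dx":10,"dy":1,"dz":-10,"yaw":0},{"dx":10,"dy":1,"dz":-7,"yaw":0},{"dx":5,"dy":1,"dz":-2,"yaw":0},{"dx":0,"dy":0,"dz":0,"yaw":0}])

```text
t: 7.85
eef_pos: [555.7, 166.2, 131.4]
tcp_rot: [3.141, 0.001, 0.066]
ft_force: [0.5, -0.3, -9.4]
opening: 0.373
```

```bash
python3 - <<'E'
from h import *
np.set_printoptions(precision=1,suppress=True)
print(env.state()['eef_pos'],env.state()['ft_force'])
cal=P('wrist'); save('wrist','w3'); np.savez('w3.npz',*cal)
for q in ['lift_pad','saddle','jack']:
    r=env.place_of(q,'wrist'); print(q,[(np.array(a['pixel']).round(1),round(a['conf'],2)) for a in r[:2]])
    if r: print(atz('wrist',r[0]['pixel'],{'lift_pad':92,'saddle':87,'jack':3}[q],cal))
a=cv2.imread('pics/w3.png')[0:200,220:420]
cv2.imwrite('pics/c6.png',cv2.resize(a,(600,600),interpolation=2))
E
```

```text
[555.7 166.2 131.4] [ 0.5 -0.3 -9.4]
lift_pad []
saddle [(array([315.7, 145.2]), 0.69)]
[606.7 171.2  87. ]
jack [(array([311.2, 184.3]), 0.78)]
[561.1 172.8   3. ]
```

View pics/c6.png

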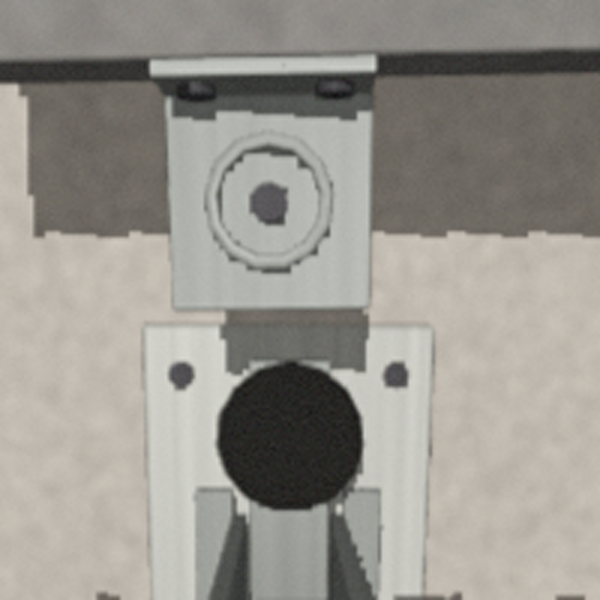

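```bash
python3 - <<'E'
from h import *
np.set_printoptions(precision=1,suppress=True)
d=np.load('w3.npz');cal=(d['arr_0'],d['arr_1'],d['arr_2'])
d=np.load('w2.npz');cal2=(d['arr_0'],d['arr_1'],d['arr_2'])
rw=(309.2,67.0); rt=(251.4,163.3)
print(tri([ray('wrist',rw,cal),ray('top',rt)]),tri([ray('wrist',rw,cal),ray('wrist',(307.8,24.4),cal2),ray('top',rt)]))
print('front corners tri',[tri([ray('wrist',p,cal),ray('wrist',q,cal2)]) for p,q in [((277.3,102.3),(278.7,58.6)),((342.7,101.3),(338.7,58.3))]])
for z in (95,98,101,105,110):
  a=atz('wrist',(277.3,102.3),z,cal);b=atz('wrist',(342.7,101.3),z,cal)
  print(z,atz('wrist',rw,z,cal),np.linalg.norm(a-b))
print('sad',atz('wrist',(316.3,144.7),86.2,cal), 'w',np.linalg.norm(atz('wrist',(292-.3,144.7),86.2,cal)-atz('wrist',(340.7,144.7),86.2,cal)))
E
```

```text
(array([657.4, 178.5,  98.1]), [np.float64(0.37280302488667433), np.float64(0.37280302488668393)]) (array([657.5, 178.6,  97.3]), [np.float64(0.3544174444721218), np.float64(0.12047464076679029), np.float64(0.4031709446668984)])
front corners tri [(array([633.9, 198.5,  95.8]), [np.float64(0.09602648517426833), np.float64(0.09602648517421941)]), (array([637.6, 154.9,  92.5]), [np.float64(0.005471966029827622), np.float64(0.005471966029779694)])]
95 [657.4 178.7  95. ] 43.839234974104194
98 [657.1 178.7  98. ] 43.280869613122235
101 [656.7 178.6 101. ] 42.72250425214027
105 [656.1 178.5 105. ] 41.97801710416435
110 [655.5 178.3 110. ] 41.04740816919442
sad [607.  170.7  86.2] w 35.166012725812465
```

>>> drive_tool(commands=[{"dx":8,"dy":4,"dz":0,"yaw":0},{"dx":14,"dy":2,"dz":0,"yaw":0},{"dx":16,"dy":1,"dz":0,"yaw":0},{"dx":11,"dy":1,"dz":0,"yaw":0},{"dx":2,"dy":0,"dz":0,"yaw":0}])

```text
t: 8.47
eef_pos: [608.1, 174.5, 132.8]
tcp_rot: [-3.141, -0.003, 0.066]
ft_force: [0.4, 0.4, -8.2]
opening: 0.375
```

>>> drive_tool(commands=[{"dx":0,"dy":0,"dz":0,"yaw":0}])

```text
t: 8.55
eef_pos: [606.3, 174.3, 132.4]
tcp_rot: [3.142, -0.0, 0.066]
ft_force: [-1.0, -0.1, -9.2]
opening: 0.374
```

```bash
python3 - <<'E'
from h import *
np.set_printoptions(precision=1,suppress=True)
print(env.state()['eef_pos'],env.state()['ft_force'])
cal=P('wrist'); save('wrist','w4'); np.savez('w4.npz',*cal); save('scene','s4')
a=cv2.imread('pics/w4.png')[50:250,220:420]
cv2.imwrite('pics/c7.png',cv2.resize(a,(600,600),interpolation=2))
a=cv2.imread('pics/s4.png')[150:270,300:460]
cv2.imwrite('pics/c8.png',cv2.resize(a,(800,600),interpolation=2))
E
```

```text
[606.3 174.3 132.4] [-1.  -0.1 -9.2]
```

View pics/c7.png

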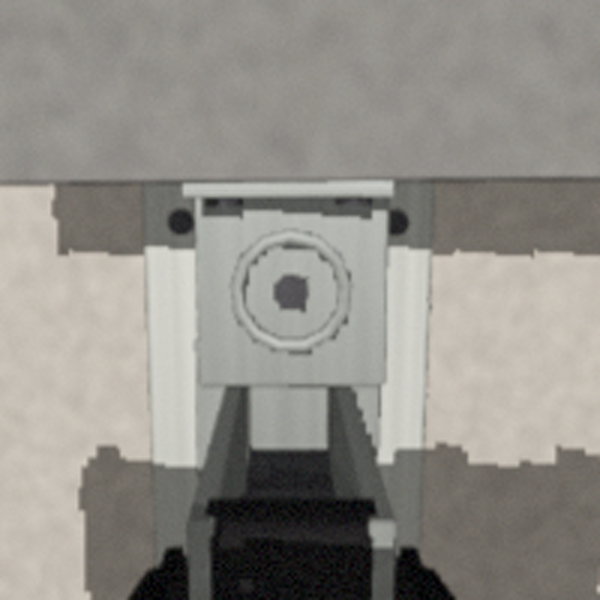

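View pics/c8.png

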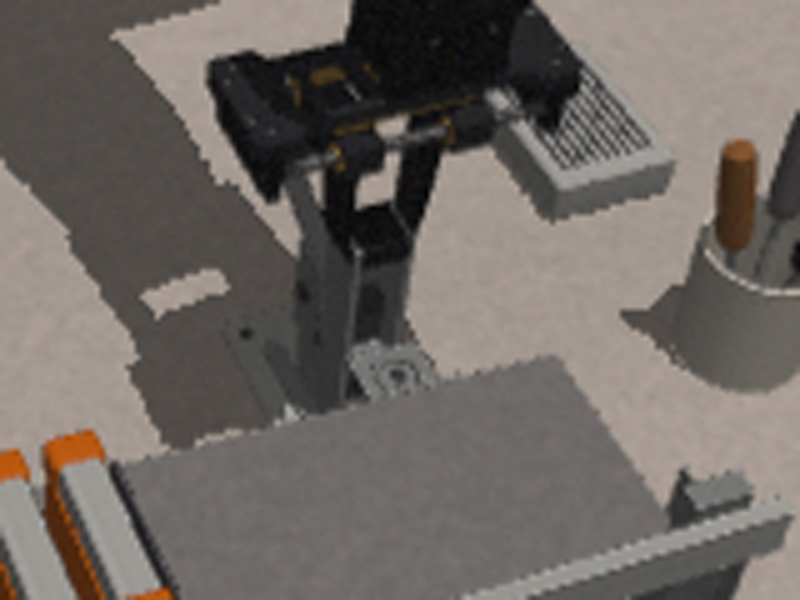

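```bash
python3 - <<'E'
from h import *
np.set_printoptions(precision=1,suppress=True)
d=np.load('w4.npz');cal=(d['arr_0'],d['arr_1'],d['arr_2'])
d=np.load('w3.npz');cal3=(d['arr_0'],d['arr_1'],d['arr_2'])
print(tri([ray('wrist',(316.4,146.7),cal),ray('wrist',(309.2,67),cal3),ray('top',(251.4,163.3))]))
print('ring',atz('wrist',(316.4,146.7),97,cal),'sad',atz('wrist',(316.3,144.7),87,cal), 'sadkin',np.array([606.3,174.3])+49.3*np.array([np.cos(.067),np.sin(.067)]))
E
```

```text
(array([657.2, 178.5,  98.7]), [np.float64(0.21447224017276922), np.float64(0.29340038775588045), np.float64(0.4653234118391912)])
ring [657.  178.7  97. ] sad [657.6 178.8  87. ] sadkin [655.5 177.6]
```

The saddle estimate is (656.5±1, 178.3) and the ring is (657, 178.6), so it is centred. Lowering the jack to the bench.

>>> drive_tool(commands=[{"dx":0,"dy":0,"dz":-1.5,"yaw":0},{"dx":0,"dy":0,"dz":-1.5,"yaw":0},{"dx":0,"dy":0,"dz":0,"yaw":0},{"dx":0,"dy":0,"dz":0,"yaw":0}])

```text
t: 8.98
eef_pos: [606.9, 174.5, 130.8]
tcp_rot: [-3.141, -0.004, 0.066]
ft_force: [4.4, 2.6, 3.2]
opening: 0.377
```

>>> drive_tool(commands=[{"dx":0,"dy":0,"dz":0,"yaw":0},{"dx":0,"dy":0,"dz":0,"yaw":0},{"dx":0,"dy":0,"dz":0,"yaw":0},{"dx":0,"dy":0,"dz":0,"yaw":0},{"dx":0,"dy":0,"dz":0,"yaw":0}], grip=0.75)

```text
t: 9.4
eef_pos: [605.6, 174.0, 129.4]
tcp_rot: [3.141, 0.001, 0.066]
ft_force: [0.2, 0.0, 1.4]
opening: 0.666
```

```bash
python3 - <<'E'
from h import *
np.set_printoptions(precision=1,suppress=True)
s=env.state();print(s['eef_pos'],s['ft_force'],s['opening'])
cal=P('wrist'); save('wrist','w5'); np.savez('w5.npz',*cal)
a=cv2.imread('pics/w5.png')[50:250,220:420]
cv2.imwrite('pics/c9.png',cv2.resize(a,(600,600),interpolation=2))
E
```

```text
[605.6 174.  129.4] [0.2 0.  1.4] 0.6662691812050114
```

View pics/c9.png

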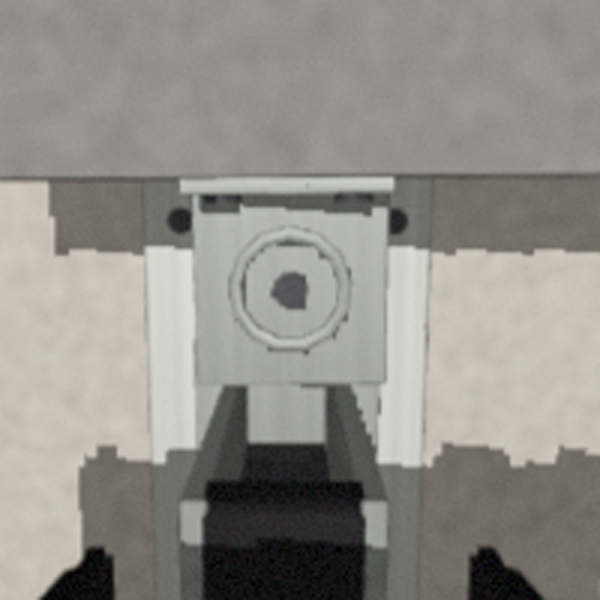

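```bash
python3 - <<'E'
from h import *
np.set_printoptions(precision=1,suppress=True)
L=lambda n:tuple(np.load(n)[k] for k in('arr_0','arr_1','arr_2'))
c1=L('w1.npz');c5=L('w5.npz')
h=[atz('wrist',p,8,c1) for p in [(278.6,116.6),(332.4,117.1)]]; s=atz('wrist',(303.1,128.9),84,c1); col=atz('wrist',(299.3,170.3),165,c1)
print('w1',h,s,col); m=(h[0]+h[1])/2; print('sad-mid',s-m, h[0]-h[1])
f=lambda u,v:(220+u/3-.33,50+v/3-.33)
g=[atz('wrist',f(*p),8,c5) for p in [(180,220.5),(398,221)]]; M=(g[0]+g[1])/2
print('w5',g,g[0]-g[1],M)
yaw=np.arctan2(-(g[0]-g[1])[0],(g[0]-g[1])[1]); y1=np.arctan2(-(h[0]-h[1])[0],(h[0]-h[1])[1]); print(np.degrees([yaw,y1]))
th=np.radians(5.0); R=np.array([[np.cos(th),-np.sin(th)],[np.sin(th),np.cos(th)]])
print('saddle est',M[:2]+R@(s-m)[:2])
print('ring',atz('wrist',f(290.5,290),97,c5))
print('col front top', (atz('wrist',f(182,502),165,c5)+atz('wrist',f(386,500),165,c5))/2)
for q in ['jack','lift_pad']:
    r=env.place_of(q,'wrist'); print(q,[(np.array(a['pixel']).round(1),round(a['conf'],2)) for a in r[:2]])
    if r: print(atz('wrist',r[0]['pixel'],{'lift_pad':93,'jack':0}[q],c5))
E
```

```text
w1 [array([ 612.9, -128.4,    8. ]), array([ 611.1, -194.5,    8. ])] [ 600.2 -161.2   84. ] [ 570.4 -160.4  165. ]
sad-mid [-11.8   0.3  76. ] [ 1.8 66.   0. ]
w5 [array([668. , 213.4,   8. ]), array([672.4, 146.2,   8. ])] [-4.4 67.2  0. ] [670.2 179.8   8. ]
[ 3.7 -1.6]
saddle est [658.4 179.1]
ring [656.8 178.4  97. ]
col front top [627.3 177.6 165. ]
jack [(array([316.9, 186.5]), 0.59)]
[609.  174.9   0. ]
lift_pad [(array([318.4, 144.8]), 0.9)]
[657.6 177.2  93. ]
```

Saddle and ring agree within about 1.5 mm. Now retreating upwards, closing the fingers and moving over the grip.

>>> drive_tool(commands=[{"dx":0,"dy":0,"dz":10,"yaw":0},{"dx":0,"dy":0,"dz":25,"yaw":0},{"dx":0,"dy":0,"dz":25,"yaw":0},{"dx":0,"dy":0,"dz":12,"yaw":0},{"dx":-10,"dy":0,"dz":0,"yaw":0}])

```text
t: 9.97
eef_pos: [597.7, 174.3, 204.9]
tcp_rot: [-3.141, -0.006, 0.066]
ft_force: [0.7, -1.0, 0.3]
opening: 0.753
```

>>> drive_tool(commands=[{"dx":-28,"dy":-2,"dz":0,"yaw":0},{"dx":-35,"dy":-2,"dz":0,"yaw":0},{"dx":-30,"dy":-2,"dz":0,"yaw":0},{"dx":-20,"dy":-1,"dz":0,"yaw":0},{"dx":-5,"dy":0,"dz":0,"yaw":0}], grip=0)

```text
t: 10.38
eef_pos: [474.0, 166.9, 201.2]
tcp_rot: [3.141, 0.002, 0.067]
ft_force: [1.6, 0.8, 0.9]
opening: 0.456
```

>>> drive_tool(commands=[{"dx":0,"dy":0,"dz":0,"yaw":0},{"dx":0,"dy":0,"dz":0,"yaw":0},{"dx":0,"dy":0,"dz":0,"yaw":0},{"dx":0,"dy":0,"dz":0,"yaw":0},{"dx":0,"dy":0,"dz":0,"yaw":0}], grip=0)

```text
t: 10.8
eef_pos: [478.4, 167.1, 201.1]
tcp_rot: [3.141, 0.0, 0.066]
ft_force: [1.3, -0.9, 0.7]
opening: 0.108
```

```bash
python3 - <<'E'
from h import *
np.set_printoptions(precision=1,suppress=True)
s=env.state();print(s['eef_pos'],s['ft_force'],s['opening'])
save('wrist','w6');save('scene','s6'); save('top','t6')
for q in ['grip','saddle','jack','lift_pad']:
  for c in ('wrist','scene','top'):
    r=env.place_of(q,c); print(q,c,[(np.array(a['pixel']).round(1),round(a['conf'],2)) for a in r[:2]])
    if r: print(atz(c,r[0]['pixel'],{'lift_pad':93,'jack':0,'grip':140,'saddle':84}[q]))
a=cv2.imread('pics/s6.png')[120:270,280:480]
cv2.imwrite('pics/c10.png',cv2.resize(a,(800,600),interpolation=2))
E
```

```text
[478.4 167.1 201.1] [ 1.3 -0.9  0.7] 0.10780783952514184
grip wrist [(array([312.8, 207.3]), 0.57)]
[478.3 171.1 140. ]
grip scene [(array([354.9, 169.7]), 0.54)]
[469.1 167.8 140. ]
grip top []
saddle wrist []
saddle scene []
saddle top []
jack wrist [(array([316.6,  60.8]), 0.6)]
[608.1 176.8   0. ]
jack scene [(array([367.6, 235. ]), 0.73)]
[611.2 168.7  -0. ]
jack top [(array([253.9, 181.4]), 0.67)]
[618.3 181.4   0. ]
lift_pad wrist []
lift_pad scene [(array([378.8, 225.8]), 0.54)]
[657.8 174.8  93. ]
lift_pad top [(array([173.3, 181.3]), 0.62), (array([250.3, 162.6]), 0.49)]
[607.9 404.9  93. ]
```

View pics/w6.png

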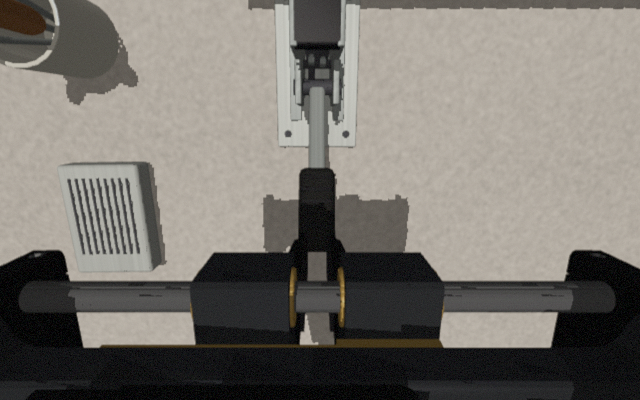

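View pics/c10.png

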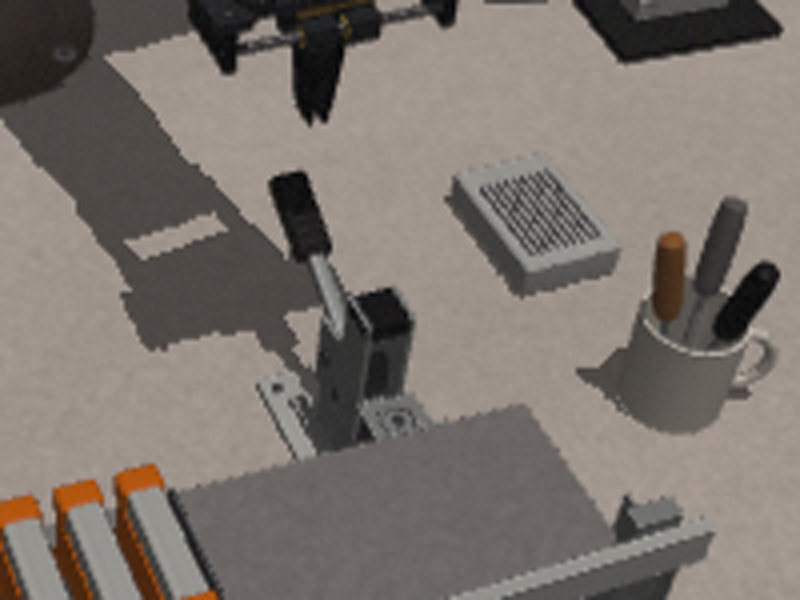

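>>> drive_tool(commands=[{"dx":0,"dy":0,"dz":-15,"yaw":0},{"dx":0,"dy":0,"dz":-20,"yaw":0},{"dx":0,"dy":0,"dz":-12,"yaw":0},{"dx":0,"dy":0,"dz":-3,"yaw":0},{"dx":0,"dy":0,"dz":0,"yaw":0}], grip=0)

```text
t: 11.97
eef_pos: [477.6, 167.1, 150.9]
tcp_rot: [3.141, 0.001, 0.066]
ft_force: [0.4, -0.3, -0.5]
opening: 0.006
```

>>> drive_tool(commands=[{"dx":-1,"dy":0,"dz":-4,"yaw":0},{"dx":-1,"dy":0,"dz":-4,"yaw":0},{"dx":-2,"dy":0,"dz":-6,"yaw":0}])

```text
t: 12.22
eef_pos: [474.2, 167.2, 137.9]
tcp_rot: [-3.141, -0.002, 0.066]
ft_force: [0.3, -0.7, 0.0]
opening: 0.005
```

>>> drive_tool(commands=[{"dx":-1,"dy":0,"dz":-3,"yaw":0},{"dx":-1,"dy":0,"dz":-4,"yaw":0},{"dx":-1,"dy":0,"dz":-4,"yaw":0}])

```text
t: 12.47
eef_pos: [470.8, 167.2, 126.2]
tcp_rot: [3.142, -0.0, 0.066]
ft_force: [0.1, -0.5, 0.4]
opening: 0.005
```

```bash
python3 - <<'E'
from h import *
np.set_printoptions(precision=1,suppress=True)
s=env.state();print(s['eef_pos'],s['ft_force'],s['opening'])
save('scene','s7');save('wrist','w7')
a=cv2.imread('pics/s7.png')[120:270,280:480]
cv2.imwrite('pics/c11.png',cv2.resize(a,(800,600),interpolation=2))
E
```

```text
[470.8 167.2 126.2] [ 0.1 -0.5  0.4] 0.005344104985725912
```

View pics/c11.png

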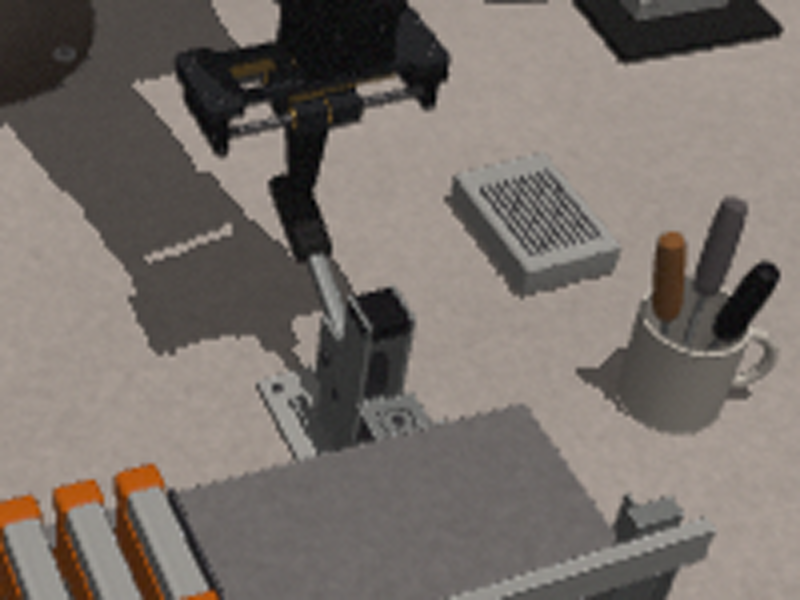

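View pics/w7.png

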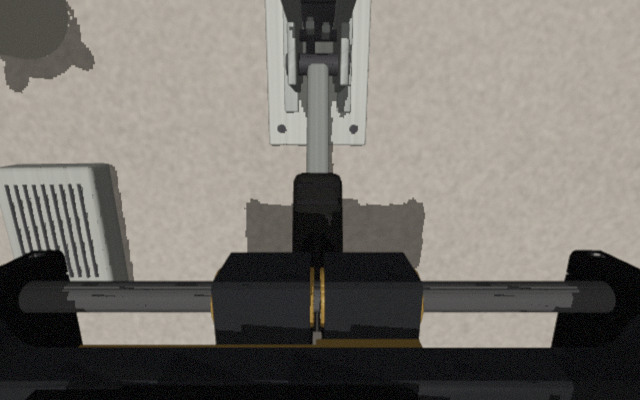

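```bash
python3 - <<'E'
from h import *
np.set_printoptions(precision=1,suppress=True)
for X in ([478,167,140],[447,165,155],[509,169,125],[470.8,167.2,126.2],[610,175.5,165]): print(X,proj('scene',X),(proj('scene',X)-[280,120])*4,proj('wrist',X))
a=cv2.imread('pics/s7.png')[140:200,330:410]
cv2.imwrite('pics/c12.png',cv2.resize(a,(800,600),interpolation=2))
E
```

```text
[478, 167, 140] [355.7 171.7] [302.6 206.7] [319.2 229.7]
[447, 165, 155] [351.9 161.4] [287.7 165.5] [319.1 291. ]
[509, 169, 125] [359.4 182.1] [317.7 248.5] [319.2 172.5]
[470.8, 167.2, 126.2] [354.6 173.5] [298.3 214.1] [317.9 233.4]
[610, 175.5, 165] [375.5 195.6] [382.  302.3] [321.1 -57.4]
```

View pics/c12.png

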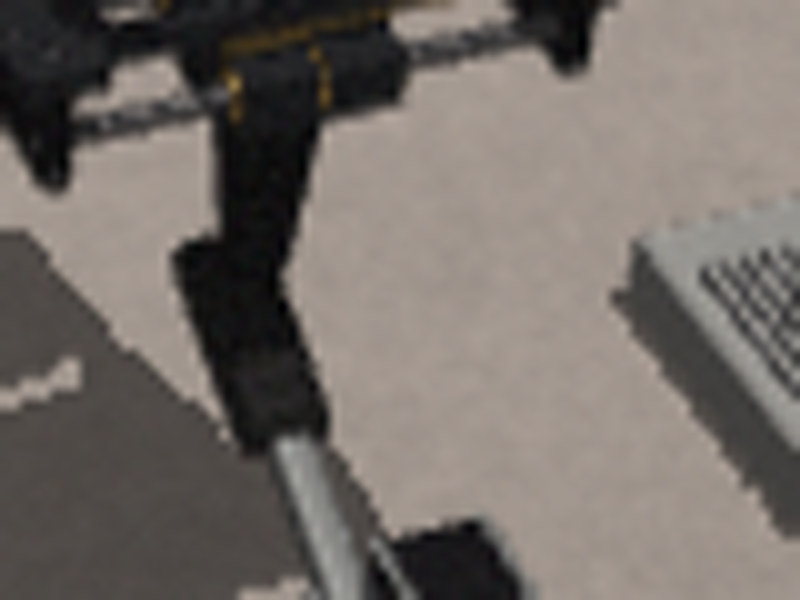

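>>> drive_tool(commands=[{"dx":-1,"dy":0,"dz":-5,"yaw":0},{"dx":-1,"dy":0,"dz":-5,"yaw":0}])

```text
t: 12.73
eef_pos: [469.0, 167.2, 116.4]
tcp_rot: [-3.142, -0.001, 0.066]
ft_force: [-0.1, 0.1, 1.5]
opening: 0.004
```

```bash
python3 - <<'E'
from h import *
np.set_printoptions(precision=2,suppress=True)
s=env.state();print(s['eef_pos'],s['ft_force'],s['moment'])
save('scene','s8')
A=[cv2.resize(cv2.imread('pics/%s.png'%n)[140:200,330:380],(400,480),interpolation=2) for n in ('s6','s8')]
cv2.imwrite('pics/c13.png',np.hstack(A))
E
```

```text
[469.03 167.19 116.36] [-0.14  0.08  1.5 ] [0.05 0.09 0.02]
```

View pics/c13.png

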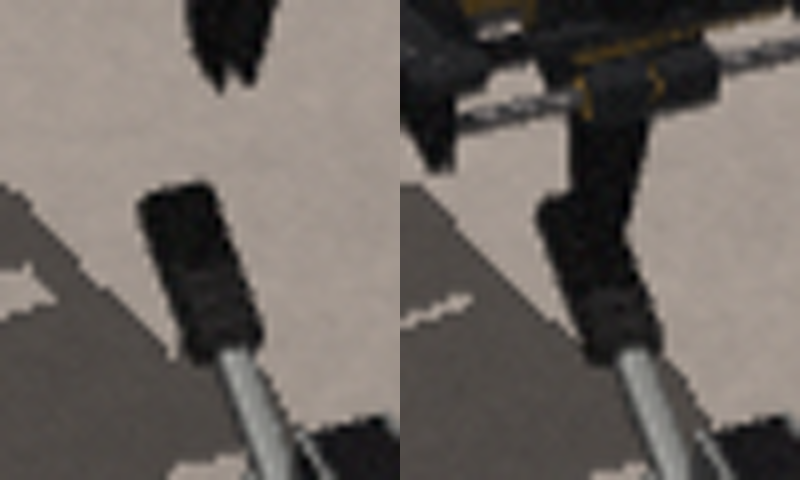

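>>> drive_tool(commands=[{"dx":-1,"dy":0,"dz":-8,"yaw":0},{"dx":-1,"dy":0,"dz":-8,"yaw":0},{"dx":0,"dy":0,"dz":-8,"yaw":0},{"dx":0,"dy":0,"dz":-8,"yaw":0}])

```text
t: 13.12
eef_pos: [466.5, 167.1, 83.5]
tcp_rot: [3.141, 0.001, 0.066]
ft_force: [-0.9, -0.6, 2.1]
opening: 0.002
```

>>> drive_tool(commands=[{"dx":1,"dy":0,"dz":-7,"yaw":0},{"dx":1,"dy":0,"dz":-7,"yaw":0},{"dx":2,"dy":0,"dz":-6,"yaw":0}])

```text
t: 13.37
eef_pos: [470.6, 167.1, 63.5]
tcp_rot: [3.141, 0.001, 0.066]
ft_force: [-3.0, -0.5, 4.2]
opening: 0.007
```

>>> drive_tool(commands=[{"dx":1,"dy":0,"dz":-4,"yaw":0},{"dx":1,"dy":0,"dz":-3,"yaw":0}])

```text
t: 13.53
eef_pos: [472.4, 167.1, 56.8]
tcp_rot: [3.141, 0.002, 0.066]
ft_force: [-6.0, 1.0, 6.0]
opening: 0.004
```

>>> drive_tool(commands=[{"dx":-2,"dy":0,"dz":-2,"yaw":0},{"dx":-1,"dy":0,"dz":-1,"yaw":0}])

```text
t: 13.7
eef_pos: [471.2, 167.3, 54.7]
tcp_rot: [-3.141, -0.003, 0.066]
ft_force: [3.3, -0.5, 5.6]
opening: 0.002
```

```bash
python3 - <<'E'
from h import *
np.set_printoptions(precision=2,suppress=True)
s=env.state();print(s['eef_pos'],s['ft_force'],s['moment'])
save('scene','s9'); save('top','t9')
cv2.imwrite('pics/c14.png',cv2.resize(cv2.imread('pics/s9.png')[130:280,300:480],(720,600),interpolation=2))
E
```

```text
[471.21 167.31  54.66] [ 3.3  -0.51  5.58] [-0.03 -0.65 -0.09]
```

View pics/c14.png

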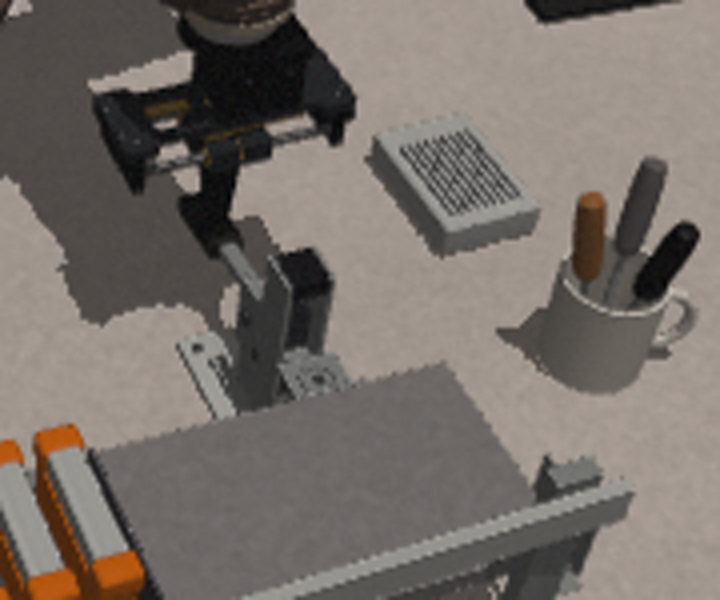

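>>> drive_tool(commands=[{"dx":0,"dy":0,"dz":-2,"yaw":0},{"dx":0,"dy":0,"dz":-1.5,"yaw":0},{"dx":0,"dy":0,"dz":0,"yaw":0}])

```text
t: 14.05
eef_pos: [470.7, 167.3, 51.3]
tcp_rot: [-3.141, -0.002, 0.066]
ft_force: [2.6, 0.2, 4.3]
opening: 0.004
```

>>> drive_tool(commands=[{"dx":0,"dy":0,"dz":-2,"yaw":0},{"dx":0,"dy":0,"dz":-1.5,"yaw":0},{"dx":0,"dy":0,"dz":0,"yaw":0}])

```text
t: 14.3
eef_pos: [470.2, 167.2, 47.6]
tcp_rot: [-3.142, -0.001, 0.066]
ft_force: [2.0, 0.5, 4.1]
opening: 0.001
```

>>> drive_tool(commands=[{"dx":0,"dy":0,"dz":-1.5,"yaw":0},{"dx":0,"dy":0,"dz":-1.5,"yaw":0},{"dx":0,"dy":0,"dz":0,"yaw":0}])

```text
t: 14.55
eef_pos: [470.2, 167.2, 44.6]
tcp_rot: [-3.142, -0.001, 0.066]
ft_force: [2.5, 0.9, 5.5]
opening: 0.006
```

```bash
python3 - <<'E'
from h import *
np.set_printoptions(precision=2,suppress=True)
s=env.state();print(s['eef_pos'],s['ft_force'],s['moment'])
save('scene','s10'); save('wrist','w10')
cv2.imwrite('pics/c15.png',cv2.resize(cv2.imread('pics/s10.png')[150:250,320:420],(600,600),interpolation=2))
E
```

```text
[470.15 167.23  44.61] [2.51 0.86 5.51] [ 0.14 -0.51  0.01]
```

View pics/c15.png

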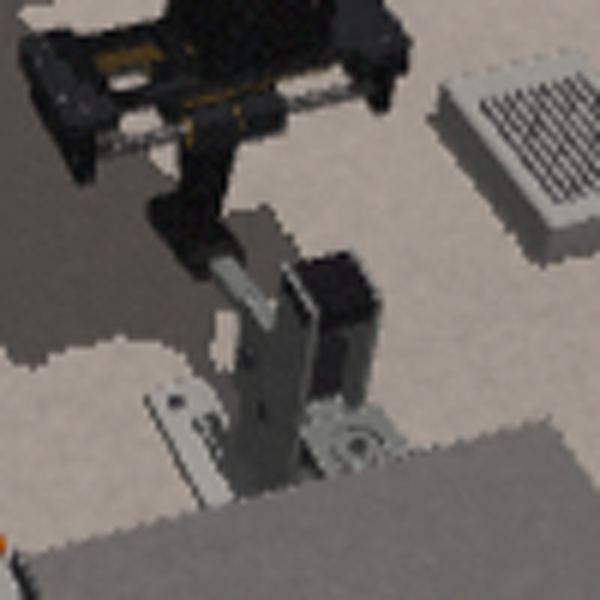

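View pics/w10.png

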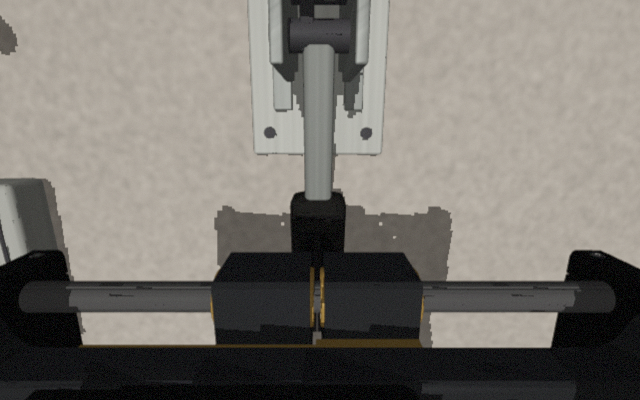

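>>> drive_tool(commands=[{"dx":0,"dy":0,"dz":-1.5,"yaw":0},{"dx":0,"dy":0,"dz":-1.5,"yaw":0},{"dx":0,"dy":0,"dz":0,"yaw":0}])

```text
t: 14.9
eef_pos: [470.0, 167.2, 41.5]
tcp_rot: [3.142, -0.0, 0.066]
ft_force: [2.3, -1.0, 4.8]
opening: 0.006
```

```bash
python3 - <<'E'
from h import *
np.set_printoptions(precision=1,suppress=True)
s=env.state();print(s['eef_pos'],s['ft_force'])
cal=P('wrist');im=save('wrist','w11')
# w1 rear holes: crop c3 (228,509),(414,510)
L=lambda n:tuple(np.load(n)[k] for k in('arr_0','arr_1','arr_2'))
c1=L('w1.npz'); print('w1 rear holes',[atz('wrist',(220+u/3.75-.37,90+v/3.75-.37),8,c1) for u,v in [(228,509),(414,510)]])
cv2.imwrite('pics/c16.png',cv2.resize(im[0:200,220:420,::-1],(600,600),interpolation=2))
np.savez('w11.npz',*cal)
save('scene','s11')
for n in ('w11',): pass
E
```

```text
[470.  167.2  41.5] [ 2.3 -1.   4.8]
w1 rear holes [array([ 472.7, -124.2,    8. ]), array([ 471. , -190.3,    8. ])]
```

View pics/c16.png

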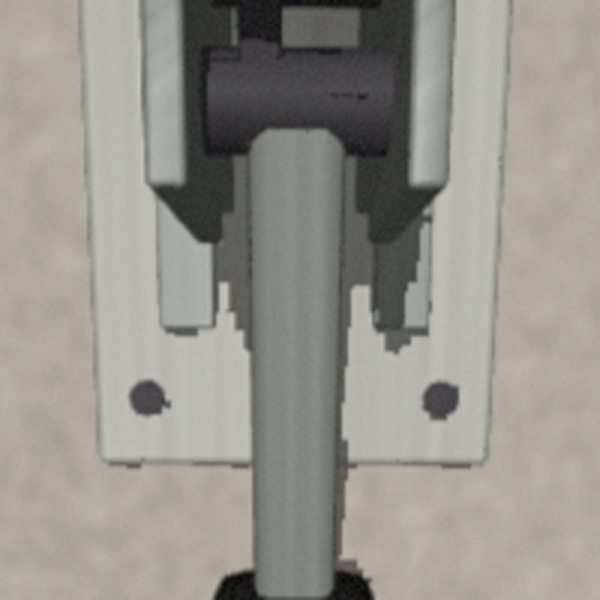

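```bash
python3 - <<'E'
from h import *
np.set_printoptions(precision=1,suppress=True)
L=lambda n:tuple(np.load(n)[k] for k in('arr_0','arr_1','arr_2'))
c=L('w11.npz')
f=lambda u,v:(220+u/3-.33,v/3-.33)
h=[atz('wrist',f(*p),8,c) for p in [(148,398),(441,399)]];print(h,(h[0]+h[1])/2,np.linalg.norm(h[0]-h[1]),np.degrees(np.arctan2(-(h[0]-h[1])[0],(h[0]-h[1])[1])))
print('w1 mid-> jack origin offset: saddle',600.2-471.85)
print('plate rear edge',[atz('wrist',f(*p),8,c) for p in [(103,461),(488,461)]])
E
```

```text
[array([528.3, 204.3,   8. ]), array([532.5, 138.3,   8. ])] [530.4 171.3   8. ] 66.16853476677812 3.6436579077653786
w1 mid-> jack origin offset: saddle 128.35000000000002
plate rear edge [array([513.5, 214.2,   8. ]), array([519.4, 126.1,   8. ])]
```

```bash
python3 - <<'E'
from h import *
np.set_printoptions(precision=1,suppress=True)
L=lambda n:tuple(np.load(n)[k] for k in('arr_0','arr_1','arr_2'))
K,R,t=L('w11.npz'); o=np.array([611,175.7]);th=np.radians(3.7);ux=np.array([np.cos(th),np.sin(th)]);uy=np.array([-ux[1],ux[0]])
def W(x,y,z): return np.r_[o+x*ux+y*uy,z]
def pj(X): p=K@(R@X.reshape(3,1)+t);return (p[:2]/p[2]).ravel()
for a in (.2,0,-.2,-.3,-.44):
  c,s=np.cos(a),np.sin(a)
  f=lambda r,h,y:W(-35.7-r*c+h*s,y,85+r*s+h*c)
  q=[pj(f(75,9,15)),pj(f(75,9,-15)),pj(f(75,0,0))]
  print(a,[((p-[220,0])*3).round() for p in q], 'sc', (proj('scene',f(145,9,0))-[320,150])*6,(proj('scene',f(75,9,0))-[320,150])*6)
cv2.imwrite('pics/c17.png',cv2.resize(cv2.imread('pics/s11.png')[150:250,320:420],(600,600),interpolation=2))
E
```

```text
0.2 [array([191., 633.]), array([412., 633.]), array([301., 628.])] sc [178.7 102.5] [230.  209.7]
0 [array([201., 627.]), array([400., 627.]), array([300., 612.])] sc [171.8 138.3] [225.1 226.6]
-0.2 [array([209., 604.]), array([390., 605.]), array([299., 582.])] sc [169.3 180.3] [222.6 247.6]
-0.3 [array([212., 588.]), array([386., 589.]), array([299., 563.])] sc [169.7 203.2] [222.3 259.3]
-0.44 [array([216., 561.]), array([381., 562.]), array([298., 533.])] sc [171.9 236.8] [222.8 276.9]
```

View pics/c17.png

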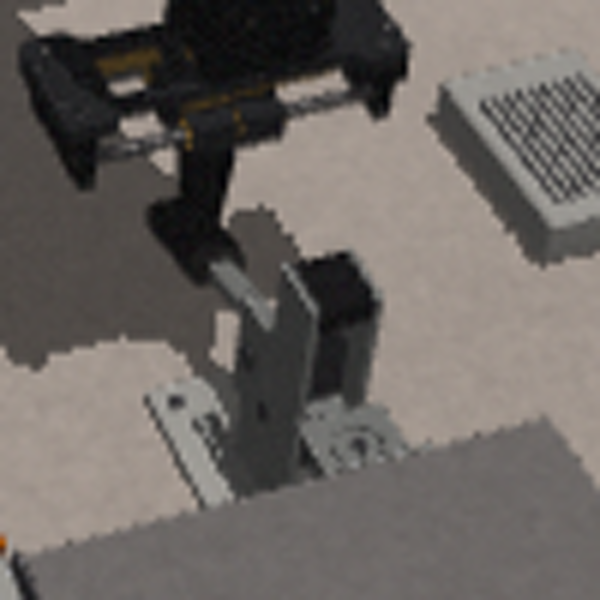

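>>> drive_tool(commands=[{"dx":0,"dy":0,"dz":-1.5,"yaw":0},{"dx":0,"dy":0,"dz":-1.5,"yaw":0},{"dx":0,"dy":0,"dz":0,"yaw":0}])

```text
t: 15.25
eef_pos: [469.9, 167.2, 38.5]
tcp_rot: [3.142, -0.0, 0.066]
ft_force: [2.2, 1.3, 5.8]
opening: 0.008
```

```bash
python3 - <<'E'
from h import *
np.set_printoptions(precision=1,suppress=True)
s=env.state();print(s['eef_pos'],s['ft_force'])
cal=P('wrist');im=save('wrist','w12');np.savez('w12.npz',*cal)
save('scene','s12')
print('tcp in c', (proj('scene',s['eef_pos'])-[335,160])*12, (proj('scene',s['eef_pos']+[10,0,9])-[335,160])*12)
A=[cv2.resize(cv2.imread('pics/%s.png'%n)[160:210,335:368],(396,600),interpolation=2) for n in('s9','s12')]
A=[cv2.convertScaleAbs(a,alpha=2.5) for a in A]
cv2.imwrite('pics/c18.png',np.hstack(A))
E
```

```text
[469.9 167.2  38.5] [2.2 1.3 5.8]
tcp in c [210.1 407.2] [225.  408.9]
```

View pics/c18.png

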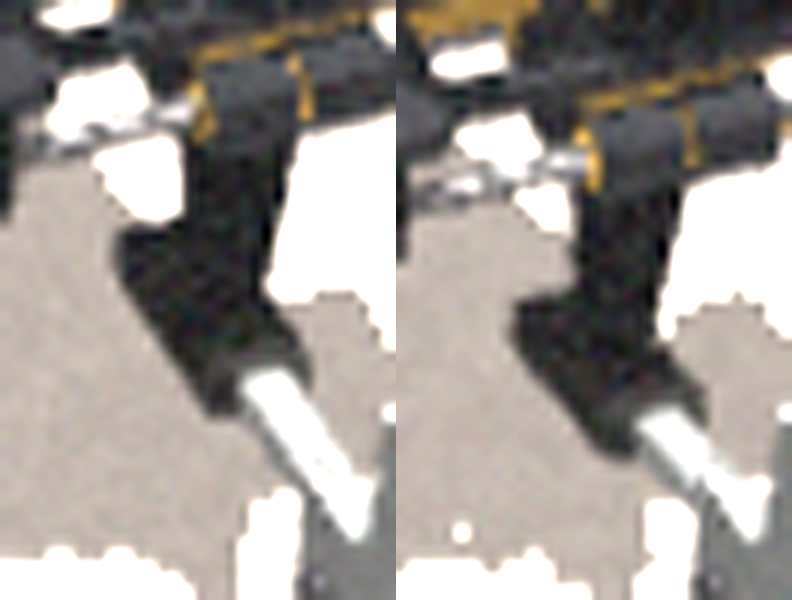

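>>> drive_tool(commands=[{"dx":0,"dy":0,"dz":-3,"yaw":0},{"dx":0.5,"dy":0,"dz":-3,"yaw":0},{"dx":0.5,"dy":0,"dz":-2,"yaw":0},{"dx":0,"dy":0,"dz":0,"yaw":0}])

```text
t: 15.68
eef_pos: [470.8, 167.2, 30.4]
tcp_rot: [3.142, 0.0, 0.066]
ft_force: [1.9, 0.4, 5.5]
opening: 0.006
```

>>> drive_tool(commands=[{"dx":0.5,"dy":0,"dz":-2,"yaw":0},{"dx":0.5,"dy":0,"dz":-1.5,"yaw":0},{"dx":0,"dy":0,"dz":0,"yaw":0}])

```text
t: 15.93
eef_pos: [471.6, 167.2, 27.0]
tcp_rot: [3.142, 0.001, 0.066]
ft_force: [1.2, 0.1, 6.6]
opening: 0.007
```

```bash
python3 - <<'E'
from h import *
np.set_printoptions(precision=1,suppress=True)
s=env.state();print(s['eef_pos'],s['ft_force'])
cal=P('wrist');im=save('wrist','w13');np.savez('w13.npz',*cal)
cv2.imwrite('pics/c19.png',cv2.resize(im[0:250,200:450,::-1],(600,600),interpolation=2))
E
```

```text
[471.6 167.2  27. ] [1.2 0.1 6.6]
```

View pics/c19.png

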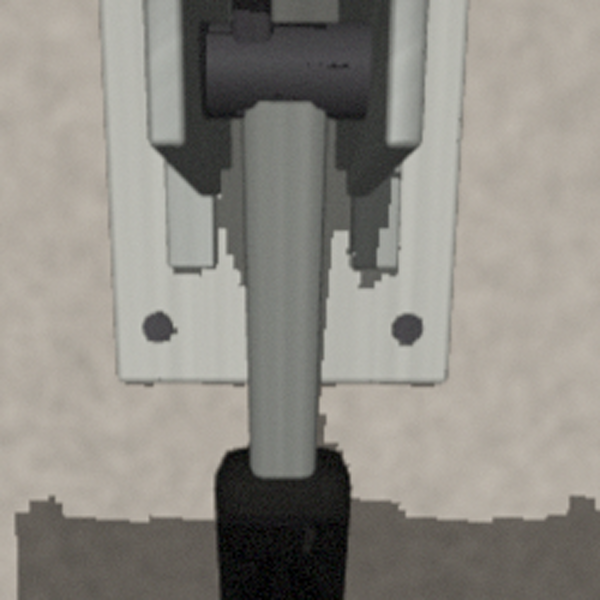

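>>> drive_tool(commands=[{"dx":0.5,"dy":0,"dz":-2,"yaw":0},{"dx":0,"dy":0,"dz":-1,"yaw":0},{"dx":0,"dy":0,"dz":0,"yaw":0}])

```text
t: 16.23
eef_pos: [472.1, 167.1, 24.0]
tcp_rot: [3.141, 0.0, 0.066]
ft_force: [1.8, 0.8, 4.9]
opening: -0.002
```

```bash
python3 - <<'E'
from h import *
np.set_printoptions(precision=1,suppress=True)
s=env.state();print(s['eef_pos'],s['ft_force'])
save('scene','s14');save('top','t14')
A=[cv2.resize(cv2.imread('pics/%s.png'%n)[160:270,320:430],(400,400),interpolation=2) for n in('s6','s14')]
B=[cv2.resize(cv2.imread('pics/%s.png'%n)[130:180,200:400],(800,200),interpolation=2) for n in('t14',)]
cv2.imwrite('pics/c20.png',np.vstack([np.hstack(A)]+B))
E
```

```text
[472.1 167.1  24. ] [1.8 0.8 4.9]
```

View pics/c20.png

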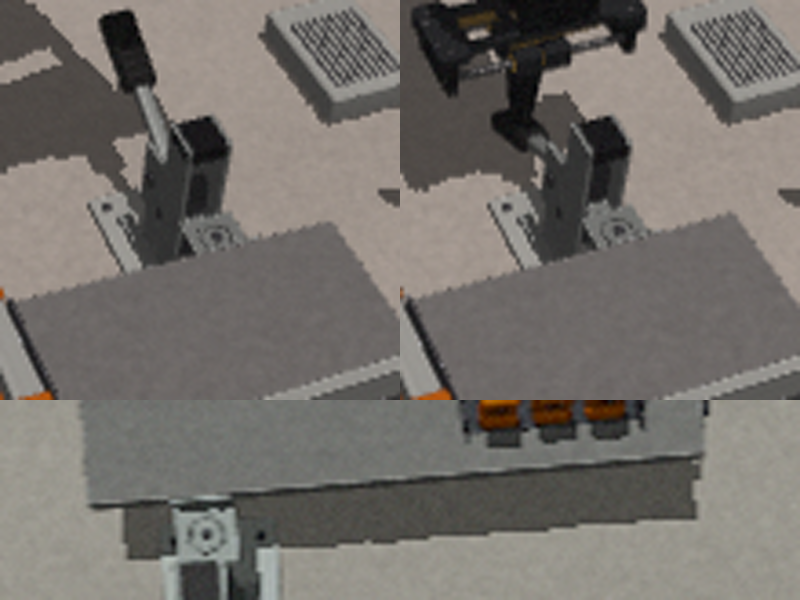

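>>> drive_tool(commands=[{"dx":-2,"dy":0,"dz":10,"yaw":0},{"dx":-2,"dy":0,"dz":16,"yaw":0},{"dx":0,"dy":0,"dz":20,"yaw":0},{"dx":0,"dy":0,"dz":20,"yaw":0},{"dx":2,"dy":0,"dz":20,"yaw":0}])

```text
t: 16.75
eef_pos: [469.0, 167.0, 111.1]
tcp_rot: [3.141, 0.002, 0.067]
ft_force: [0.8, 0.3, 0.2]
opening: 0.004
```

>>> drive_tool(commands=[{"dx":2,"dy":0,"dz":20,"yaw":0},{"dx":2,"dy":0,"dz":18,"yaw":0},{"dx":2,"dy":0,"dz":6,"yaw":0},{"dx":0,"dy":0,"dz":0,"yaw":0},{"dx":0,"dy":0,"dz":0,"yaw":0}])

```text
t: 17.17
eef_pos: [475.7, 167.0, 153.5]
tcp_rot: [3.141, 0.001, 0.066]
ft_force: [-0.9, 0.1, -0.7]
opening: 0.004
```

```bash
python3 - <<'E'
from h import *
np.set_printoptions(precision=1,suppress=True)
s=env.state();print(s['eef_pos'],s['ft_force'])
cal=P('wrist');im=save('wrist','w15');np.savez('w15.npz',*cal)
save('scene','s15')
A=[cv2.resize(cv2.imread('pics/%s.png'%n)[140:270,320:430],(400,473),interpolation=2) for n in('s6','s15')]
cv2.imwrite('pics/c21.png',np.hstack(A))
E
```

```text
[475.7 167.  153.5] [-0.9  0.1 -0.7]
```

View pics/c21.png

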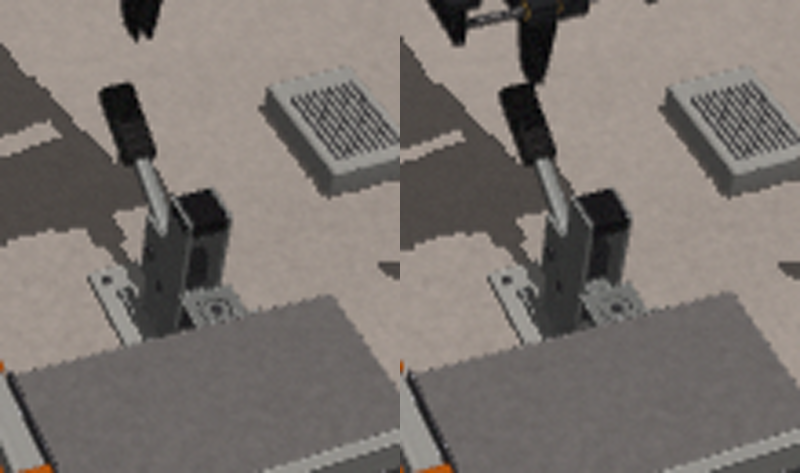

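View pics/w15.png

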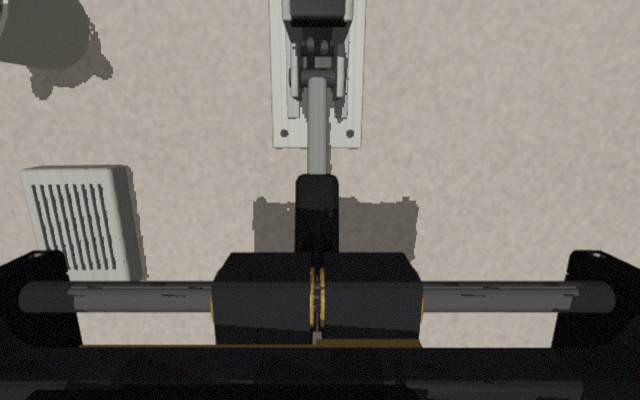

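Stroke 1 is done: the handle is back up and the pawl is holding the shelf partly raised. Starting stroke 2.

>>> drive_tool(commands=[{"dx":-1,"dy":0,"dz":-12,"yaw":0},{"dx":-2,"dy":0,"dz":-12,"yaw":0},{"dx":-2,"dy":0,"dz":-8,"yaw":0},{"dx":-1,"dy":0,"dz":-8,"yaw":0},{"dx":-1,"dy":0,"dz":-8,"yaw":0}])

```text
t: 17.68
eef_pos: [468.9, 167.1, 105.0]
tcp_rot: [3.141, 0.001, 0.066]
ft_force: [-2.1, -0.4, 4.2]
opening: 0.002
```

>>> drive_tool(commands=[{"dx":-1,"dy":0,"dz":-7,"yaw":0},{"dx":0,"dy":0,"dz":-7,"yaw":0},{"dx":0,"dy":0,"dz":-5,"yaw":0}])

```text
t: 17.93
eef_pos: [468.0, 167.1, 86.2]
tcp_rot: [3.141, 0.001, 0.066]
ft_force: [-1.5, -1.1, 3.7]
opening: 0.006
```

>>> drive_tool(commands=[{"dx":0,"dy":0,"dz":-5,"yaw":0},{"dx":0,"dy":0,"dz":-5,"yaw":0},{"dx":0,"dy":0,"dz":-4,"yaw":0}])

```text
t: 18.18
eef_pos: [468.1, 167.1, 72.5]
tcp_rot: [3.141, 0.001, 0.066]
ft_force: [-3.3, -1.5, 3.7]
opening: 0.007
```

>>> drive_tool(commands=[{"dx":0,"dy":0,"dz":-4,"yaw":0},{"dx":0,"dy":0,"dz":-3,"yaw":0},{"dx":0,"dy":0,"dz":0,"yaw":0}])

```text
t: 18.43
eef_pos: [468.1, 167.1, 65.4]
tcp_rot: [3.141, 0.001, 0.066]
ft_force: [-2.7, -0.5, 3.3]
opening: 0.0
```

>>> drive_tool(commands=[{"dx":-0.5,"dy":0,"dz":-3,"yaw":0},{"dx":-0.5,"dy":0,"dz":-3,"yaw":0},{"dx":0,"dy":0,"dz":0,"yaw":0}])

```text
t: 18.68
eef_pos: [467.9, 167.2, 59.9]
tcp_rot: [3.142, -0.001, 0.066]
ft_force: [0.3, -1.4, 4.4]
opening: 0.006
```

>>> drive_tool(commands=[{"dx":0,"dy":0,"dz":-3,"yaw":0},{"dx":0,"dy":0,"dz":-3,"yaw":0},{"dx":0,"dy":0,"dz":0,"yaw":0}])

```text
t: 18.93
eef_pos: [467.9, 167.2, 54.0]
tcp_rot: [3.142, -0.001, 0.066]
ft_force: [-0.5, -0.9, 4.7]
opening: 0.007
```

>>> drive_tool(commands=[{"dx":0,"dy":0,"dz":-2,"yaw":0},{"dx":0,"dy":0,"dz":-2,"yaw":0},{"dx":0,"dy":0,"dz":0,"yaw":0}])

```text
t: 19.18
eef_pos: [467.9, 167.2, 50.1]
tcp_rot: [-3.142, -0.001, 0.066]
ft_force: [-0.0, -1.8, 4.9]
opening: 0.005
```

```bash
cat > m.py <<'E'
from h import *
np.set_printoptions(precision=2,suppress=True)
def shift(n,ref='s6',box=(215,232,372,392)):
    a=cv2.imread('pics/%s.png'%ref,0).astype(np.float32);b=cv2.imread('pics/%s.png'%n,0).astype(np.float32)
    out=[]
    for (r0,r1,c0,c1) in [(219,232,372,390),(219,245,395,445)]:
        up=lambda im:cv2.resize(im,None,fx=8,fy=8,interpolation=cv2.INTER_CUBIC)
        T=up(a)[r0*8:r1*8,c0*8:c1*8]; S=up(b)[(r0-8)*8:(r1+4)*8,(c0-4)*8:(c1+4)*8]
        m=cv2.matchTemplate(S,T,cv2.TM_CCOEFF_NORMED);_,v,_,l=cv2.minMaxLoc(m); out.append(((l[0]-32)/8,(l[1]-64)/8,round(v,3)))
    return out
def report(n):
    s=env.state();print(s['t'],s['eef_pos'],s['ft_force']); save('scene',n); print(shift(n))
E
python3 - <<'E'
from m import *
for z in (5,8,13): print(z,proj('scene',[657,178.5,97+z])-proj('scene',[657,178.5,97]),proj('scene',[740,250,118+z*1.2])-proj('scene',[740,250,118]))
for n in ('s7','s14','s15'): print(n,shift(n))
report('s16')
cv2.imwrite('pics/c22.png',np.hstack([cv2.resize(cv2.imread('pics/%s.png'%n)[160:270,320:450],(400,338),interpolation=2) for n in('s6','s16')]))
E
```

```text
5 [ 0.21 -1.19] [ 0.42 -1.45]
8 [ 0.34 -1.9 ] [ 0.67 -2.33]
13 [ 0.55 -3.11] [ 1.1 -3.8]
s7 [(0.0, 0.0, 0.999), (0.0, 0.0, 0.999)]
s14 [(0.625, -1.875, 0.861), (0.375, -0.75, 0.931)]
s15 [(0.125, -0.625, 0.835), (0.125, -0.25, 0.987)]
19.1833 [467.94 167.19  50.15] [-0.01 -1.78  4.93]
[(0.75, -3.0, 0.875), (3.375, 0.375, 0.857)]
```

View pics/c22.png

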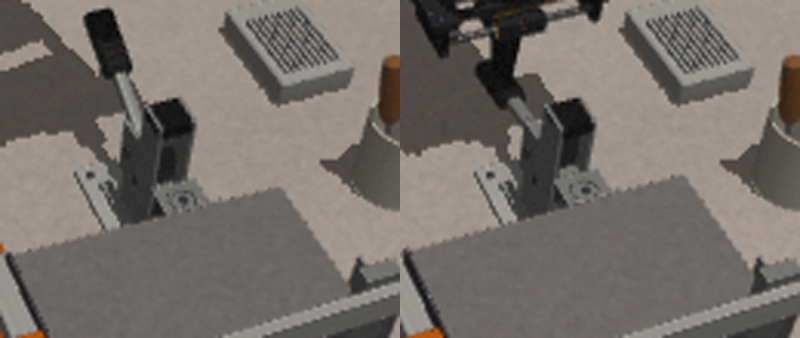

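>>> drive_tool(commands=[{"dx":0,"dy":0,"dz":-2,"yaw":0},{"dx":0,"dy":0,"dz":0,"yaw":0},{"dx":0,"dy":0,"dz":0,"yaw":0}])

```text
t: 19.48
eef_pos: [468.1, 167.2, 48.5]
tcp_rot: [-3.142, -0.002, 0.066]
ft_force: [-0.1, -0.3, 6.6]
opening: 0.009
```

>>> drive_tool(commands=[{"dx":0,"dy":0,"dz":-2,"yaw":0},{"dx":0,"dy":0,"dz":0,"yaw":0},{"dx":0,"dy":0,"dz":0,"yaw":0}])

```text
t: 19.73
eef_pos: [468.2, 167.2, 46.6]
tcp_rot: [-3.142, -0.002, 0.066]
ft_force: [-0.4, -1.5, 9.0]
opening: 0.005
```

>>> drive_tool(commands=[{"dx":0,"dy":0,"dz":-2,"yaw":0},{"dx":0,"dy":0,"dz":0,"yaw":0},{"dx":0,"dy":0,"dz":0,"yaw":0}])

```text
t: 19.98
eef_pos: [468.4, 167.2, 44.8]
tcp_rot: [-3.141, -0.002, 0.066]
ft_force: [-1.0, -2.7, 11.4]
opening: 0.004
```

```bash
python3 -c "
from m import *
report('s17')"
```

```text
19.9833 [468.41 167.22  44.8 ] [-1.   -2.7  11.41]
[(0.75, -3.125, 0.874), (3.5, 0.5, 0.857)]
```

>>> drive_tool(commands=[{"dx":0,"dy":0.5,"dz":-2,"yaw":0},{"dx":0,"dy":0,"dz":0,"yaw":0},{"dx":0,"dy":0,"dz":0,"yaw":0}])

```text
t: 20.28
eef_pos: [468.6, 167.4, 43.0]
tcp_rot: [3.141, -0.003, 0.066]
ft_force: [-0.4, -6.5, 13.3]
opening: 0.005
```

```bash
python3 - <<'E'
from m import *
report('s18')
save('wrist','w18');save('top','t18')
A=[cv2.resize(cv2.imread('pics/%s.png'%n)[150:270,320:450],(400,370),interpolation=2) for n in('s17','s18')]
B=[cv2.resize(cv2.imread('pics/t18.png')[130:187,200:400],(800,228),interpolation=2)]
cv2.imwrite('pics/c23.png',np.vstack([np.hstack(A)]+B))
E
```

```text
20.2833 [468.59 167.39  42.98] [-0.4  -6.45 13.27]
[(0.75, -3.125, 0.868), (3.5, 0.5, 0.857)]
```

View pics/c23.png

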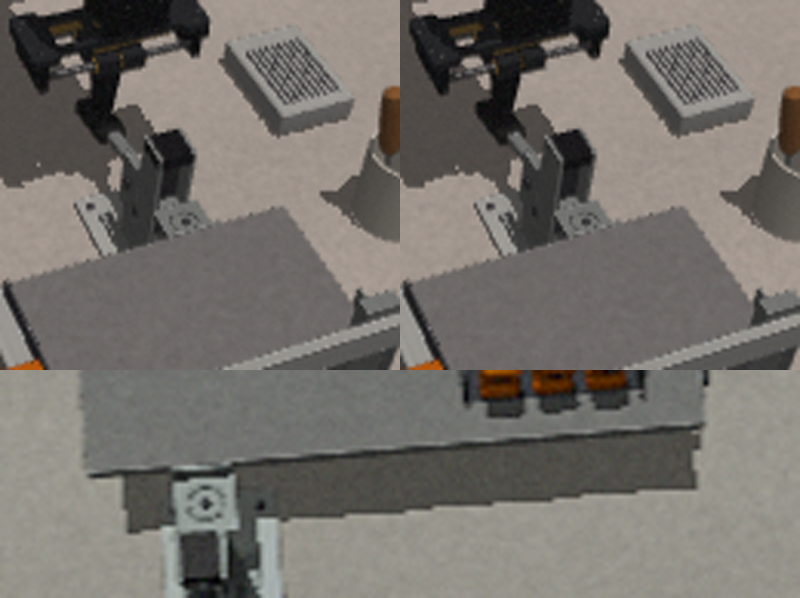

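View pics/w18.png

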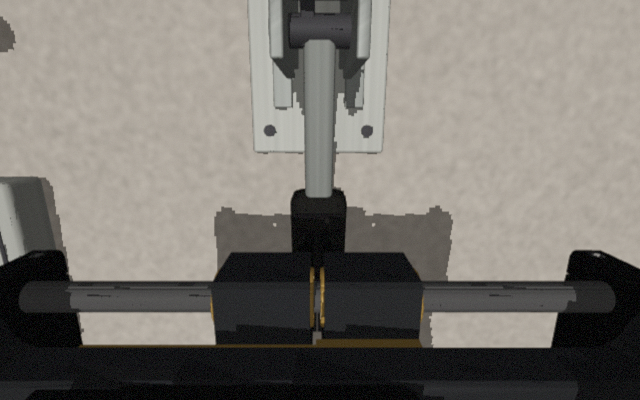

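The shelf has stopped rising: 3.1 px against 3.11 px expected, unchanged with more push. I'll ease the sideways force and hold.

>>> drive_tool(commands=[{"dx":0,"dy":-1,"dz":0,"yaw":0},{"dx":0,"dy":0,"dz":0,"yaw":0},{"dx":0,"dy":0,"dz":0,"yaw":0},{"dx":0,"dy":0,"dz":0,"yaw":0},{"dx":0,"dy":0,"dz":0,"yaw":0}])

```text
t: 20.85
eef_pos: [468.6, 167.1, 43.1]
tcp_rot: [-3.141, -0.003, 0.066]
ft_force: [-0.3, 1.2, 13.9]
opening: 0.006
```

>>> drive_tool(commands=[{"dx":0,"dy":0,"dz":0,"yaw":0},{"dx":0,"dy":0,"dz":0,"yaw":0},{"dx":0,"dy":0,"dz":0,"yaw":0},{"dx":0,"dy":0,"dz":0,"yaw":0},{"dx":0,"dy":0,"dz":0,"yaw":0}])

```text
t: 21.27
eef_pos: [468.6, 167.1, 43.1]
tcp_rot: [-3.141, -0.003, 0.066]
ft_force: [-1.2, 1.1, 13.1]
opening: 0.001
```

```bash
python3 - <<'E'
from m import *
report('s19')
save('top','t19')
L=P('wrist');save('wrist','w19')
f=lambda u,v:(u,v)
for q in ['mug','enclosure','dispenser','jack']:
  for c in('scene','top'):
    r=env.place_of(q,c); print(q,c,[np.array(a['pixel']).round(1) for a in r[:1]])
E
```

```text
21.2667 [468.62 167.08  43.08] [-1.2   1.07 13.15]
[(0.75, -3.125, 0.872), (3.5, 0.5, 0.857)]
mug scene [array([448. , 219.8])]
mug top [array([173.2, 182.2])]
enclosure scene [array([412.5, 180.1])]
enclosure top [array([177.2, 249.5])]
dispenser scene [array([180.4, 254.6])]
dispenser top [array([432.1, 208.4])]
jack scene [array([370.1, 235.6])]
jack top [array([253.9, 183.7])]
```

```bash
python3 -c "
from h import *
print(env.job_done()); s=env.state(); print(s['t'],s['eef_pos'],s['ft_force'])"
```

```text
the job is handed in; nothing more can be done
None
the job is handed in; nothing more can be done
```

The shelf is level by every check I could make. I handed the job in at about 21 s with the gripper still pressing the grip down. No verdict came back.

**What I did:** I took the jack by its column, carried it over and set it on the bench with its saddle under the ring-marked pad. I then pumped one nearly full stroke, let the handle come fully back up, and finished with a part stroke until the handle went firm. The shelf was lifted by the jack only.

**Last checks:**
- **Level:** the pad rose 3.1 px in the scene view, against 3.11 px expected for 13 mm. It did not rise further when I pressed harder.
- **Firmness:** the force on the grip climbed from about 5 N to a steady 13 N, at about 1.2 N per mm of push.
- **Saddle position:** the saddle was about 1 to 1.5 mm off the ring centre in x, and the jack did not shift while pumping.
- **Bystanders:** the mug, enclosure and dispenser are where they were, within the detectors' scatter of up to about 7 px.

**What disagreed:** the handle angle seen in the pictures put the fingertip about 18 to 20 mm below the grip's upper face. I could not explain this, so I steered by force and pictures rather than the calculated heights. Stroke 1 also never went firm at the bottom, so it may have been slightly short of full.

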